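# Press the tyre gauge and lever into the repair case

## Robot

A 6-joint arm with a two-finger parallel gripper is mounted at the origin on the work surface. World frame = base frame: x ahead of the robot, y to its left, z up, the work surface at z = 0. Lengths are in mm, angles in rad, forces in N, time in s.
With the tool pointing down it reaches from about 325 to 900 mm from the base axis. Payload 6.1 kg.
Tool frame: the origin (TCP) lies at the very end of the fingers, on their centre line; the grasp point (between the pads) lies 19 mm behind it; z points along the fingers, y is the direction in which the jaws open and shut (so a half turn about z gives the same grasp; the last joint's range is limited). The gripper opens to 85 mm and grips with 20 to 120 N. Pads are 22 mm wide; open, the fingers measure 114 mm over their backs; the gripper's body (76 mm by 85 mm) begins 54 mm behind the grasp point. The pads swing forward as they close: fully open they stand 13 mm farther back than shut.
Start: joints at [-1.277, 0.22, 1.526, -0, 1.395, -0.126], TCP at [254.728, -570.727, 231.3] pointing down, gripper open.
Joint ranges: [-2.98, 2.98], [-0.91, 2.08], [0.09, 2.57], [-1.24, 4.39], [0.2, 2.65], [-2.68, 2.68]. Speed limits (rad/s): [2.57, 2.57, 3.01, 3.14, 3.14, 3.14].

## Interface

Orientations are given as a unit quaternion [w, x, y, z].
In Python, from cell import telemetry, optics, arm gives the robot as it stands.
- The arm moves only by the tool send_rows, never from a script. Its argument "motion" is a list of rows, each a list of 7 numbers: the shift along the tool's x, y, z in m, then the turn, a rotation vector about the tool's x, y, z in rad, then the finger opening in m, from 0 to 0.0854. A call has 1 to 12 rows; each row shifts and turns the commanded pose from where the row before left it, along the tool's axes as they then stand; what a row does not reach is not made up. A row lasts 1/8 s, in which the tool goes at most 62.5 mm and 10.7 degrees, less where a joint would pass 70% of its speed; a pose out of reach is approached as far as the arm can. A call with a gripper value outside its range is refused whole. The fingers move at their own pace and stop on an object; "squeeze" is the grip in N (left out, the last holds). Time passes only in rows, so rows that do not move let the fingers close. It gives the time, the measured TCP pose, the force and the opening at its end, in the units of the state.
- telemetry.read_state(): the state, without advancing time (a new reading comes with each control period).
- optics.camera(name): name is "side" or "top"; returns a dict with "img" (384x512x3 uint8, red, green, blue), "camera_matrix" (3x3 intrinsics, pixels), "world_from_camera" (4x4, takes a point from camera to world coordinates). Camera axes: x right, y up, looking along -z (the intrinsics and any distortion apply to the point x, -y, -z); pixel columns grow to the right and rows downward; lengths in mm; the calibration is good to about 2 mm. A picture is of the moment at which its call begins. There is no depth.
- arm.finish_job(): hands the job in, once; it reports no verdict.
The state is a dict: "time_s": time; "joints": joint angles; "dq": joint speeds; "joint_torque": joint torques, N m; "tool_pos": TCP position; "orientation": TCP orientation; "contact_force": force on the tool from outside, world axes, zero at the start; "torque": the same for the moment, N m; "grip_width": finger opening in mm.
Only numpy, scipy, OpenCV 4.12 (cv2) and the standard library are available. Lean on these libraries where they do the work, as an engineer would, in place of code of your own. Each camera call takes 0.05 s, during which the arm holds its last target.

## Task

Pack the repair case: press the black pressure gauge and the yellow tyre lever into their matching cutouts in the grey case insert, each pushed fully home so that it sits level on the cutout's floor. The rubber bumps in the cutouts grip the tools, so laying them in is not enough. Leave the white tin, the scraper and the valve core key where they are on the acrylic shelf.

Things in the scene. Friction and masses are not known exactly. Their poses are not given: they have to be found in the camera images.
- gauge_center (a point): black dial pressure gauge lying dial up, loose, about 120 g. Housing 52 mm across, 28 mm high (lower rim chamfered); a stem 12 mm thick with a brass chuck 15 mm thick at its end runs along +x to 76 mm from the housing's centre, its axis 12 mm above the underside. This point: the housing's centre, half-way up (14 mm above the underside). z up out of the dial.
- lever_grip (a point): yellow tyre lever lying flat, loose, about 60 g, 130 mm long. Handle 18 mm wide, 20 mm high; the spoon end at +x is wider and lower (26 to 24 mm wide, 13 mm high; lower edges chamfered). This point: on the handle near the centre of mass, half-way up (10 mm over the underside); from it the handle runs from x = -53 to +28 mm, the spoon from +22 to +77 mm. z up.
- gauge_seat (a point): fixed point in the gauge cutout where the gauge's point lies when fully home (14 mm above its floor, 1 mm below the insert's top); x and z match the gauge's. Round well 56 mm across, 15 mm deep, with a stem slot 19 mm wide to 79 mm along +x. Rubber bumps stop the gauge some 5 to 8 mm short of home; it takes roughly 6 to 14 N down to go home, and then stands 13 mm proud.
- lever_seat (a point): fixed point in the lever cutout where the lever's point lies when fully home (10 mm above its floor, 4 mm below the insert's top); x and z match the lever's. 14 mm deep, 22 mm wide for the handle, 30 mm for the spoon (from x = +20 mm on). Rubber bumps 38 mm to -x and to +x stop the lever some 4 to 8 mm short of home; it takes roughly 6 to 14 N down to go home; the handle then stands 6 mm proud.
- case: fixed open black case, about 226 (x) by 206 mm (y), with a rigid grey insert whose flat top is 40 mm above the bench and whose two shaped cutouts have blue floors, about 2 mm of play all round and sprung black rubber bumps in their walls. Its open lid lies flat on the bench beyond its +x side. Origin on the bench under the insert's centre.
- shelf: fixed thick acrylic shelf on two metal brackets, 270 mm (x) by 380 mm (y), its top 90 mm above the bench; everything loose stands on it. Origin on the bench under its centre. The gauge, lever and scraper lie side by side, roughly along x, about 110 mm apart in any order, towards the robot; the tin and the key stand behind them.
- tin: round white plastic tin with clip-on lid, 79 mm across, 58 mm high; bystander. Origin at the centre of its underside.
- scraper: steel scraper with a black handle, 137 mm long, blade 42 mm wide, lying flat, at most 14 mm high; bystander. Origin on its underside near the middle; x towards the blade.
- key: aluminium valve core key with a small cross handle, 56 mm long, 34 mm wide, 8 mm high, lying flat; bystander. Origin on its underside near the middle.
Things that resemble listed ones, but are neither listed nor needed, are in the scene too. Leave any orange or turquoise look-alike of the part that bears gauge_center alone.

How it is judged:
By the outcome, as a careful person would: the job done as asked, in the order asked, and still so for the second after the job is handed in, with the robot touching nothing.
It also fails if it takes over 69 s, if anything falls off the work surface, if the arm or the gripper's body presses on something with over 40 N, if the wrist force passes 120 N, or if a joint passes its speed limit or range.

## Working session

There is one attempt and no reset: what is moved stays moved. The work goes in short steps, Python scripts to look and compute and a tool call to move; the robot and the scene stay as the last step left them, time stands still between calls to the robot, and variables do not carry over. Pictures are saved under pics/ and viewed, and the job is handed in when it is done.

Besides the shell and the picture viewer there is one more tool, called by a JSON object that holds its "fn" and its "kwargs", one argument or row to a line. send_rows: Moves the arm, as the interface text tells. Its arguments: {"type":"object","properties":{"motion":{"type":"array","items":{"type":"array","items":{"type":"number"}}},"squeeze":{"type":"number"}},"required":["motion"]}

```bash
mkdir -p pics; ls
python3 - <<'E'
from cell import telemetry, optics, arm
import cv2, numpy as np
print(telemetry.read_state())
for n in ("top","side"):
    c=optics.camera(n); print(n,[k for k in c],c["camera_matrix"],c["world_from_camera"])
    cv2.imwrite(f"pics/{n}0.png",c["img"][:,:,::-1])
    np.savez(f"pics/{n}0.npz",**{k:v for k,v in c.items()})
E
```

```text
pics
{'time_s': 0.0, 'joints': array([-1.27711478e+00,  2.21214606e-01,  1.52766181e+00,  1.38048608e-05,
        1.39469434e+00, -1.26119706e-01]), 'dq': array([ 0.00086172, -0.00127589,  0.00045993,  0.00244519, -0.00210719,
        0.00053574]), 'joint_torque': array([ 2.71528861e-04, -4.96899068e+01, -3.89388800e+01, -1.87423966e-04,
        1.11098791e-02, -4.58571208e-05]), 'tool_pos': array([ 254.54380163, -570.13251226,  230.17955083]), 'orientation': array([-9.86152370e-04,  9.78051400e-01,  2.08361419e-01, -7.59962166e-05]), 'contact_force': array([ 0.1509211 , -0.13988624, -1.29632669]), 'torque': array([ 0.00857257, -0.0283479 , -0.02149943]), 'grip_width': 85.47444978867931}
top ['img', 'camera_matrix', 'world_from_camera'] [[390.98630672   0.         251.43548244]
 [  0.         390.98630672 190.76801752]
 [  0.           0.           1.        ]] [[ 2.71991233e-02  9.97128304e-01 -7.06778169e-02  4.15703742e+02]
 [-9.99283083e-01  2.89843085e-02  2.43563076e-02  9.38456899e+01]
 [ 2.63349113e-02  6.99646766e-02  9.97201793e-01  1.20820346e+03]
 [ 0.00000000e+00  0.00000000e+00  0.00000000e+00  1.00000000e+00]]
side ['img', 'camera_matrix', 'world_from_camera'] [[489.10740405   0.         259.13683308]
 [  0.         489.10740405 186.72827414]
 [  0.           0.           1.        ]] [[ 9.29777637e-01  2.31539444e-01 -2.86187058e-01  2.64413965e+01]
 [-3.67494760e-01  6.29162372e-01 -6.84910440e-01 -1.01690578e+03]
 [ 2.14743454e-02  7.41986654e-01  6.70070636e-01  1.16533713e+03]
 [ 0.00000000e+00  0.00000000e+00  0.00000000e+00  1.00000000e+00]]
```

View pics/top0.png

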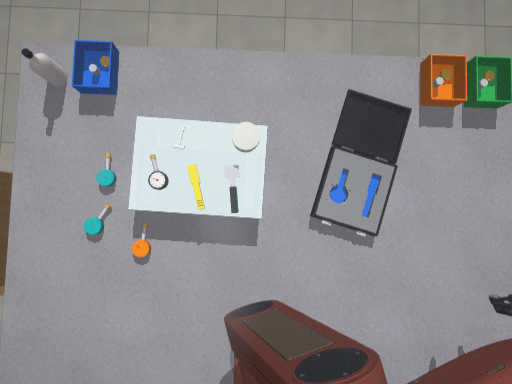

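View pics/side0.png

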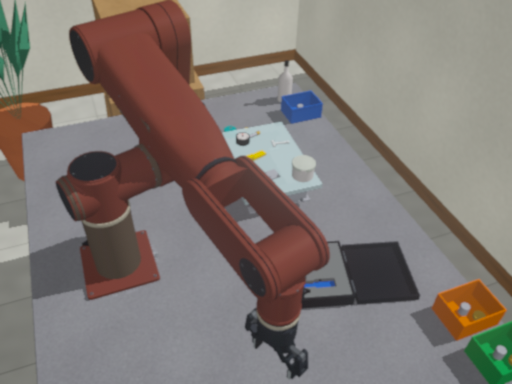

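Run:
```python
import cv2
t=cv2.imread("pics/top0.png")
a=cv2.resize(t[105:225,125:275],None,fx=5,fy=5,interpolation=cv2.INTER_CUBIC)
b=cv2.resize(t[140:240,305:405],None,fx=6,fy=6,interpolation=cv2.INTER_CUBIC)
cv2.imwrite("pics/a.png",a);cv2.imwrite("pics/b.png",b)
s=cv2.imread("pics/side0.png")
cv2.imwrite("pics/c.png",cv2.resize(s[110:230,210:340],None,fx=5,fy=5,interpolation=cv2.INTER_CUBIC))
```

```text
(no output)
```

View pics/a.png

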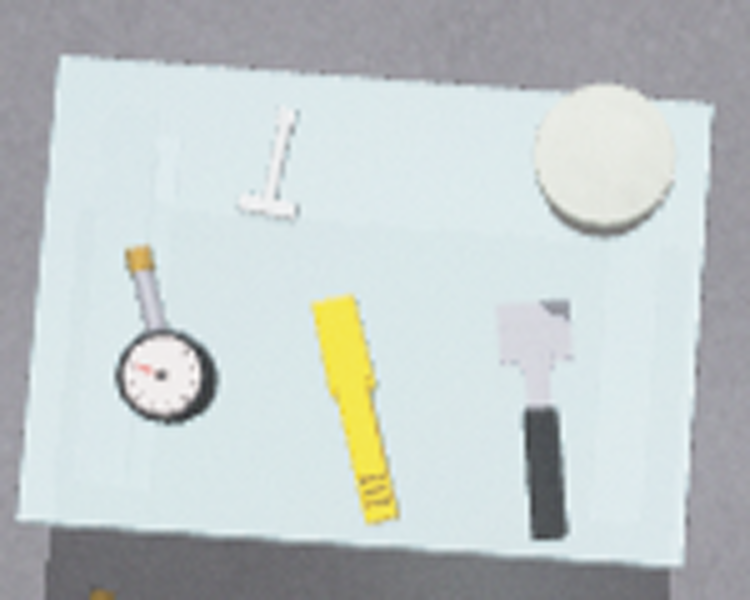

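View pics/b.png

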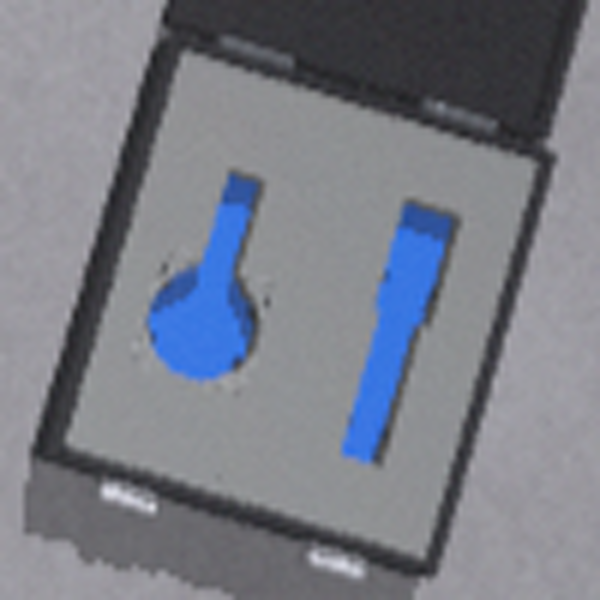

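View pics/c.png

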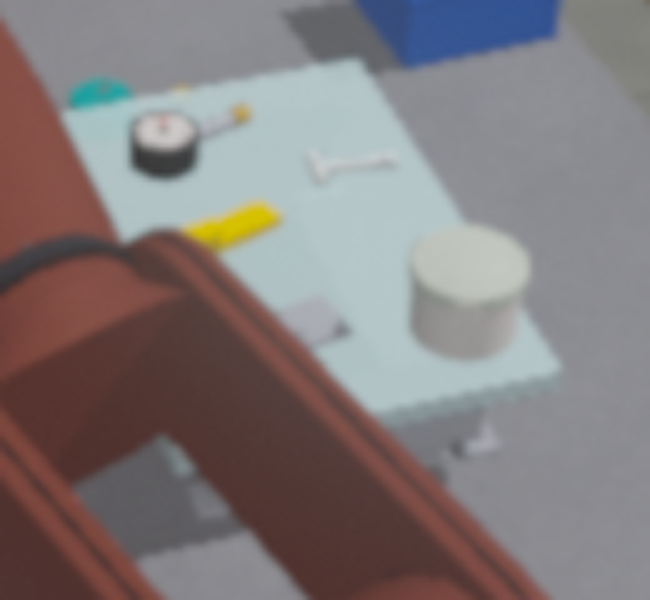

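```bash
cat > h.py <<'E'
import numpy as np, cv2
from scipy.optimize import minimize
from cell import telemetry, optics
S=8
def load(n): return dict(np.load(f"pics/{n}.npz"))
def grab(n,tag):
    c=optics.camera(n); cv2.imwrite(f"pics/{tag}.png",c["img"][:,:,::-1]); np.savez(f"pics/{tag}.npz",**c); return c
def proj(c,P):
    P=np.atleast_2d(np.asarray(P,float)); W=c["world_from_camera"]
    q=(P-W[:3,3])@W[:3,:3]; K=c["camera_matrix"]
    return np.c_[K[0,2]+K[0,0]*q[:,0]/-q[:,2], K[1,2]+K[1,1]*-q[:,1]/-q[:,2]]
def ray(c,uv,z):
    K=c["camera_matrix"];W=c["world_from_camera"]
    d=W[:3,:3]@np.array([(uv[0]-K[0,2])/K[0,0],-(uv[1]-K[1,2])/K[1,1],-1]); o=W[:3,3]
    return o+d*(z-o[2])/d[2]
def place(p,pts,z):
    x,y,a=p; pts=np.asarray(pts,float); C,s=np.cos(a),np.sin(a)
    zz=np.broadcast_to(z,(len(pts),))
    return np.c_[x+C*pts[:,0]-s*pts[:,1], y+s*pts[:,0]+C*pts[:,1], zz]
def circ(r,n=48): t=np.arange(n)*2*np.pi/n; return np.c_[r*np.cos(t),r*np.sin(t)]
def rect(x0,x1,h0,h1=None): h1=h0 if h1 is None else h1; return np.array([[x0,-h0],[x1,-h1],[x1,h1],[x0,h0]])
class R:
    def __init__(s,c,box): s.c=c;s.x0,s.y0,s.x1,s.y1=box
    def fill(s,P3,hull=True):
        uv=proj(s.c,P3); q=(np.c_[uv[:,0]-s.x0+.5,uv[:,1]-s.y0+.5]*S-.5)
        m=np.zeros(((s.y1-s.y0)*S,(s.x1-s.x0)*S),np.uint8)
        if hull: q=cv2.convexHull(q.astype(np.float32))[:,0]
        cv2.fillPoly(m,[np.round(q*16).astype(np.int32)],255,shift=4); return m
    def down(s,m): return cv2.resize(m,(s.x1-s.x0,s.y1-s.y0),interpolation=cv2.INTER_AREA)/255.
def prism(r,p,pts,z0,z1): return r.fill(np.r_[place(p,pts,z0),place(p,pts,z1)])
def gauge(r,p,zb=90):
    h=r.fill(np.r_[place(p,circ(26),zb+28),place(p,circ(26),zb+4),place(p,circ(23),zb)])
    return h|prism(r,p,rect(0,70,6),zb+6,zb+18)|prism(r,p,rect(61,76,7.5),zb+6,zb+18)
def lever(r,p,zb=90):
    return prism(r,p,rect(-53,28,9),zb,zb+20)|prism(r,p,rect(22,77,13,12),zb,zb+13)
def opening(r,p,kind,z):
    if kind=="g": return r.fill(place(p,circ(28),z))|r.fill(place(p,rect(0,79,9.5),z))
    return r.fill(place(p,rect(-55,22,11),z))|r.fill(place(p,rect(20,79,15),z))
def seatmask(r,p,kind): 
    d=15 if kind=="g" else 14
    return opening(r,p,kind,40)&opening(r,p,kind,40-d)
def fit(r,T,f,p0,w=None):
    w=1 if w is None else w
    def cost(q):
        p=(q[0],q[1],q[2]/50); return np.sum(w*(r.down(f(r,p))-T)**2)
    q0=np.array([p0[0],p0[1],p0[2]*50]); best=None
    for k in range(3):
        s=minimize(cost,q0,method="Nelder-Mead",options=dict(initial_simplex=q0+np.array([[0,0,0],[6,0,0],[0,6,0],[0,0,6]])/(1+k),xatol=.02,fatol=.01)); q0=s.x
    return np.array([q0[0],q0[1],q0[2]/50]),s.fun
E
cat > m0.py <<'E'
from h import *
c=load("top0"); im=c["img"].astype(float)
# shelf / case corner sanity
def w(u,v,z): return ray(c,(u,v),z).round(1)
print("shelf corners",[w(125+u/5,105+v/5,90)[:2] for u,v in((60,57),(712,103),(684,564),(18,520))])
box=(140,145,185,205); r=R(c,box); I=im[145:205,140:185]
bg=np.median(im[185:210,165:185].reshape(-1,3),0); print(bg)
def proc(name,box,T,f,p0):
    r=R(c,box); p,s=fit(r,T,f,p0); print(name,p.round(2),"deg",np.degrees(p[2]).round(2),"cost",round(s,2),"sumT",T.sum().round(1))
    m=r.down(f(r,p)); crop=c["img"][box[1]:box[3],box[0]:box[2],::-1]
    big=cv2.resize(crop,None,fx=8,fy=8,interpolation=cv2.INTER_CUBIC); cs,_=cv2.findContours(f(r,p),cv2.RETR_EXTERNAL,cv2.CHAIN_APPROX_NONE); cv2.drawContours(big,cs,-1,(0,0,255),1)
    cv2.imwrite(f"pics/fit_{name}.png",big); cv2.imwrite(f"pics/T_{name}.png",cv2.resize((T*255).astype(np.uint8),None,fx=4,fy=4)); return p
def crop(b): return im[b[1]:b[3],b[0]:b[2]]
# lever
b=(182,158,212,216); I=crop(b); yel=np.clip((I[...,:2].min(-1)-I[...,2])/150,0,1)
p0=[*ray(c,(197,190),100)[:2],np.arctan2(*(w(192,165,100)-w(201,207,100))[[1,0]])]
L=proc("lever",b,yel,lever,p0)
# gauge
b=(144,150,172,194); I=crop(b); d=np.abs(I-bg).max(-1); T=np.clip(d/60,0,1)
hard=(T>.35).astype(np.uint8); cs,_=cv2.findContours(hard,cv2.RETR_EXTERNAL,cv2.CHAIN_APPROX_NONE); f=np.zeros_like(hard); cv2.drawContours(f,[max(cs,key=cv2.contourArea)],-1,1,-1)
inn=cv2.erode(f,np.ones((3,3))); T=np.where(inn>0,1,T)
p0=[*ray(c,(158,180),104)[:2],np.arctan2(*(w(153,156,102)-w(158,180,102))[[1,0]])]
G=proc("gauge",b,T,gauge,p0)
# seats
for k,b,ct,tip in(("g",(325,164,352,208),(338.5,193),(344.5,170)),("l",(355,168,386,222),(370.5,195),(375,177))):
    I=crop(b); T=np.clip((I[...,2]-I[...,0])/110,0,1)
    a=w(*ct,30);t=w(*tip,30); p0=[a[0],a[1],np.arctan2(t[1]-a[1],t[0]-a[0])]
    proc("seat"+k,b,T,lambda r,p:seatmask(r,p,k),p0)
E
python3 m0.py; cd pics
python3 - <<'E'
import cv2,numpy as np
ims=[cv2.imread(f"fit_{n}.png") for n in("gauge","lever","seatg","seatl")]
H=max(i.shape[0] for i in ims); o=np.hstack([cv2.copyMakeBorder(i,0,H-i.shape[0],0,4,0) for i in ims]); print(o.shape)
o=cv2.resize(o,None,fx=.8,fy=.8); cv2.imwrite("fits.png",o)
E
```

```text
shelf corners [array([700.3, 402.4]), array([686. ,  25.3]), array([418.5,  34.8]), array([433. , 413.4])]
[217. 231. 233.]
lever [4.9048e+02 2.2124e+02 2.6000e-01] deg 14.81 cost 12.76 sumT 327.3
gauge [5.1686e+02 3.3061e+02 2.8000e-01] deg 16.26 cost 8.47 sumT 426.9
seatg [ 4.9735e+02 -1.9714e+02 -2.7000e-01] deg -15.54 cost 6.33 sumT 373.5
seatl [ 4.8431e+02 -2.9183e+02 -2.8000e-01] deg -15.81 cost 5.57 sumT 372.1
(464, 944, 3)
```

View pics/fits.png

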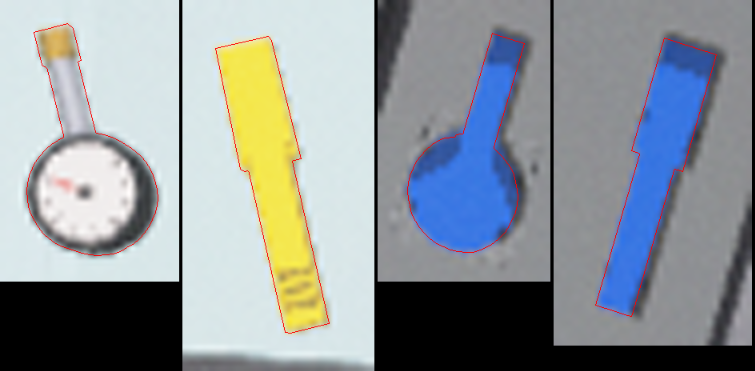

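```bash
cat > d.py <<'E'
import sys, numpy as np
from scipy.spatial.transform import Rotation as Ro
from cell import telemetry
def st(): 
    s=telemetry.read_state(); q=s["orientation"]; return s,Ro.from_quat([q[1],q[2],q[3],q[0]])
def delta(x,y,z,yawdeg):
    s,R=st(); yr=np.radians(yawdeg)
    T=Ro.from_euler("z",yr)*Ro.from_euler("x",np.pi)
    tx=R.as_matrix()[:,0]; d=np.array([x,y,z])-s["tool_pos"]
    rv=(R.inv()*T).as_rotvec()
    print("t",round(s["time_s"],2),"pos",s["tool_pos"].round(1),"yaw",np.degrees(np.arctan2(tx[1],tx[0])).round(2),"tilt z",R.as_matrix()[:,2].round(4),"F",s["contact_force"].round(1),"w",round(s["grip_width"],1))
    print("turn rv",rv.round(4),"shift before turn",(R.inv().apply(d)/1e3).round(4),"shift after turn",(T.inv().apply(d)/1e3).round(4),"len",np.linalg.norm(d).round(1))
    print("q",s["joints"].round(2),"dist",(d).round(1))
if __name__=="__main__": delta(*map(float,sys.argv[1:5]))
E
python3 d.py 516.9 330.6 231 16.3
```

```text
t 0.1 pos [ 254.6 -570.2  230.3] yaw 24.05 tilt z [-5.0e-04  1.7e-03 -1.0e+00] F [-0.3 -0.6  0.2] w 85.6
turn rv [-1.800e-03 -1.000e-04  1.352e-01] shift before turn [ 6.067e-01 -7.157e-01  7.000e-04] shift after turn [ 5.046e-01 -7.910e-01 -7.000e-04] len 938.2
q [-1.28  0.22  1.53  0.    1.39 -0.13] dist [2.623e+02 9.008e+02 7.000e-01]
```

{"fn": "send_rows", "kwargs": {
  "motion": [
    [0, 0, 0, 0, 0, 0.135, 0.085],
    [0.015, -0.023, 0, 0, 0, 0, 0.085],
    [0.03, -0.047, 0, 0, 0, 0, 0.085],
    [0.03, -0.047, 0, 0, 0, 0, 0.085],
    [0.03, -0.047, 0, 0, 0, 0, 0.085],
    [0.03, -0.047, 0, 0, 0, 0, 0.085],
    [0.03, -0.047, 0, 0, 0, 0, 0.085],
    [0.03, -0.047, 0, 0, 0, 0, 0.085],
    [0.03, -0.047, 0, 0, 0, 0, 0.085],
    [0.03, -0.047, 0, 0, 0, 0, 0.085],
    [0.03, -0.047, 0, 0, 0, 0, 0.085],
    [0.03, -0.047, 0, 0, 0, 0, 0.085]
  ],
  "squeeze": 40
}}

```text
time_s: 1.6
tool_pos: [418.6, -7.2, 231.2]
orientation: [0.0, 0.99, 0.142, 0.0]
contact_force: [1.0, -1.3, -0.8]
grip_width: 84.7
```

```bash
python3 d.py 516.9 330.6 200 16.3
```

```text
t 1.6 pos [418.6  -7.2 231.2] yaw 16.31 tilt z [ 4.e-04 -1.e-04 -1.e+00] F [ 1.  -1.3 -0.8] w 84.7
turn rv [ 0.0002 -0.0004  0.0002] shift before turn [ 0.1892 -0.2966  0.0312] shift after turn [ 0.1892 -0.2967  0.0312] len 353.2
q [-0.21 -0.3   2.03 -0.    1.41  1.08] dist [ 98.3 337.8 -31.2]
```

{"fn": "send_rows", "kwargs": {
  "motion": [
    [0.028, -0.044, 0, 0, 0, 0, 0.085],
    [0.028, -0.044, 0, 0, 0, 0, 0.085],
    [0.028, -0.044, 0, 0, 0, 0, 0.085],
    [0.028, -0.044, 0, 0, 0, 0, 0.085],
    [0.028, -0.044, 0, 0, 0, 0, 0.085],
    [0.028, -0.044, 0.01, 0, 0, 0, 0.075],
    [0.021, -0.0327, 0.021, 0, 0, 0, 0.07],
    [0, 0, 0, 0, 0, 0, 0.07]
  ]
}}

```text
time_s: 2.6
tool_pos: [514.9, 330.3, 196.8]
orientation: [0.001, 0.99, 0.143, -0.003]
contact_force: [-0.3, -1.4, 0.0]
grip_width: 70.0
```

```bash
python3 - <<'E'
from h import *
for n in("top","side"):
    c=grab(n,n+"1")
c=load("top1"); cv2.imwrite("pics/t1z.png",cv2.resize(c["img"][100:250,100:260,::-1],None,fx=4,fy=4,interpolation=cv2.INTER_CUBIC))
c=load("side1"); cv2.imwrite("pics/s1z.png",cv2.resize(c["img"][60:210,180:340,::-1],None,fx=4,fy=4,interpolation=cv2.INTER_CUBIC))
E
python3 d.py 516.9 330.6 104 16.3
```

```text
t 2.7 pos [516.  328.5 199.4] yaw 16.37 tilt z [-0.0017 -0.0013 -1.    ] F [-0.5 -0.8  0.2] w 70.1
turn rv [0.0007 0.002  0.0012] shift before turn [ 0.0017 -0.0018  0.0954] shift after turn [ 0.0015 -0.0017  0.0954] len 95.4
q [ 0.44  0.21  1.59 -0.    1.33  1.72] dist [  0.9   2.1 -95.4]
```

View pics/t1z.png

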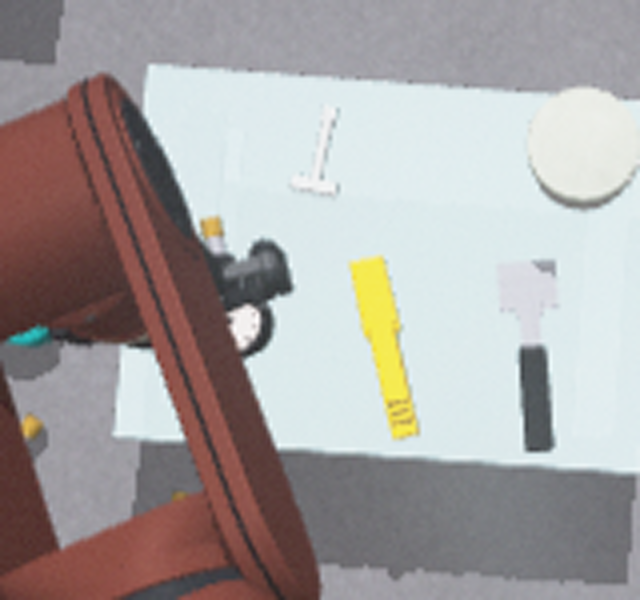

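View pics/s1z.png

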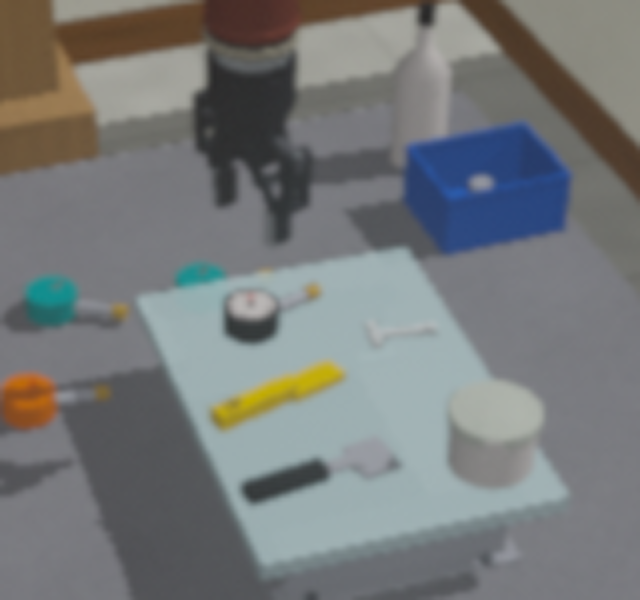

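```bash
cat > m1.py <<'E'
from h import *
c=load("side1"); im=c["img"].astype(float)
b=(228,145,272,172); I=im[b[1]:b[3],b[0]:b[2]]; yel=np.clip((I[...,:2].min(-1)-I[...,2]-20)/110,0,1)
p,s=fit(R(c,b),yel,lever,[490.5,221.2,.2585]); print("lever side",p,s,yel.sum(),np.degrees(p[2]))
b=(230,125,265,150); I=im[b[1]:b[3],b[0]:b[2]]
m=np.clip((150-I.max(-1))/90,0,1)
r=R(c,b)
def f(r,p,zb=90): # black housing side only = body minus dial
    h=r.fill(np.r_[place(p,circ(26),zb+28),place(p,circ(26),zb+4),place(p,circ(23),zb)])
    return h&~r.fill(place(p,circ(21.5),zb+28))
p,s=fit(r,m,f,[516.9,330.6,.28]); print("gauge side",p,s,m.sum())
for nm,p in(("top",[516.86,330.61,.2838]),("side",p)):
    print(nm,proj(c,[[p[0],p[1],118]]))
E
python3 m1.py
```

```text
lever side [4.94239993e+02 2.22435345e+02 3.24148165e-01] 59.39959764362721 164.88181818181818 18.572321777335684
gauge side [5.17860454e+02 3.31372202e+02 3.36026505e-01] 23.111568200264855 87.11111111111111
top [[242.03519767 135.67263767]]
side [[242.22308733 135.49902501]]
```

{"fn": "send_rows", "kwargs": {
  "motion": [
    [0, 0, 0.02, 0, 0, 0, 0.07],
    [0, 0, 0.03, 0, 0, 0, 0.07],
    [0, 0, 0.03, 0, 0, 0, 0.07],
    [0, 0, 0.012, 0, 0, 0, 0.07],
    [0, 0, 0, 0, 0, 0, 0.07],
    [0, 0, 0, 0, 0, 0, 0.07]
  ]
}}

```text
time_s: 3.45
tool_pos: [517.5, 328.9, 109.8]
orientation: [-0.0, 0.99, 0.142, 0.001]
contact_force: [0.2, -0.0, 1.0]
grip_width: 69.7
```

```bash
python3 - <<'E'
from h import *
for n in("top","side"):
    c=grab(n,n+"2")
c=load("side2"); cv2.imwrite("pics/s2z.png",cv2.resize(c["img"][80:180,200:320,::-1],None,fx=6,fy=6,interpolation=cv2.INTER_CUBIC))
E
python3 d.py 516.9 330.6 101 16.3
```

```text
t 3.55 pos [517.6 329.2 110. ] yaw 16.31 tilt z [ 0.0025  0.0012 -1.    ] F [ 0.  -0.9 -0.4] w 70.0
turn rv [-0.0004 -0.0028  0.0002] shift before turn [-0.0003 -0.0016  0.009 ] shift after turn [-0.0003 -0.0016  0.009 ] len 9.1
q [ 0.44  0.3   1.67 -0.    1.17  1.72] dist [-0.7  1.4 -9. ]
```

View pics/s2z.png

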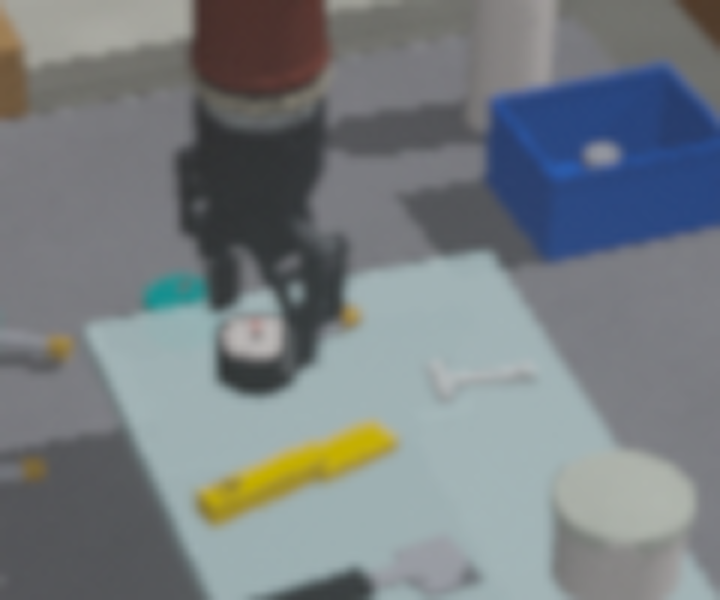

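{"fn": "send_rows", "kwargs": {
  "motion": [
    [0, -0.0015, 0.009, 0, 0, 0, 0.07],
    [0, 0, 0, 0, 0, 0, 0.07],
    [0, 0, 0, 0, 0, 0, 0.045],
    [0, 0, 0, 0, 0, 0, 0.045],
    [0, 0, 0, 0, 0, 0, 0.045],
    [0, 0, 0, 0, 0, 0, 0.045]
  ],
  "squeeze": 40
}}

```text
time_s: 4.3
tool_pos: [516.4, 330.3, 99.6]
orientation: [-0.0, 0.99, 0.142, 0.0]
contact_force: [-1.0, 0.3, 2.3]
grip_width: 50.1
```

```bash
python3 d.py 516.9 330.6 180 16.3
```

```text
t 4.3 pos [516.4 330.3  99.6] yaw 16.32 tilt z [ 5.e-04  3.e-04 -1.e+00] F [-1.   0.3  2.3] w 50.1
turn rv [-0.0001 -0.0006  0.0003] shift before turn [ 0.0006 -0.0001 -0.0804] shift after turn [ 0.0006 -0.0001 -0.0804] len 80.4
q [0.44 0.32 1.67 0.   1.15 1.73] dist [ 0.5  0.3 80.4]
```

{"fn": "send_rows", "kwargs": {
  "motion": [
    [0, 0, -0.01, 0, 0, 0, 0.045],
    [0, 0, -0.03, 0, 0, 0, 0.045],
    [0, 0, -0.04, 0, 0, 0, 0.045],
    [0, 0, 0, 0, 0, 0, 0.045]
  ]
}}

```text
time_s: 4.8
tool_pos: [518.5, 331.3, 184.0]
orientation: [-0.001, 0.99, 0.142, 0.004]
contact_force: [0.9, -0.5, -1.3]
grip_width: 50.1
```

```bash
python3 - <<'E'
from h import *
for n in("top","side"):
    c=grab(n,n+"3")
c=load("side3"); cv2.imwrite("pics/s3z.png",cv2.resize(c["img"][80:180,200:320,::-1],None,fx=6,fy=6,interpolation=cv2.INTER_CUBIC))
E
python3 d.py 497.4 -197.1 180 -15.5
```

```text
t 4.9 pos [516.1 330.2 179.5] yaw 16.32 tilt z [ 4.e-04  2.e-04 -1.e+00] F [-0.8  0.2 -2.3] w 50.4
turn rv [-2.000e-04 -4.000e-04  5.553e-01] shift before turn [-0.1661  0.5008 -0.0006] shift after turn [ 1.229e-01  5.131e-01 -5.000e-04] len 527.6
q [ 0.44  0.23  1.61 -0.    1.3   1.73] dist [-1.870e+01 -5.273e+02  5.000e-01]
```

View pics/s3z.png

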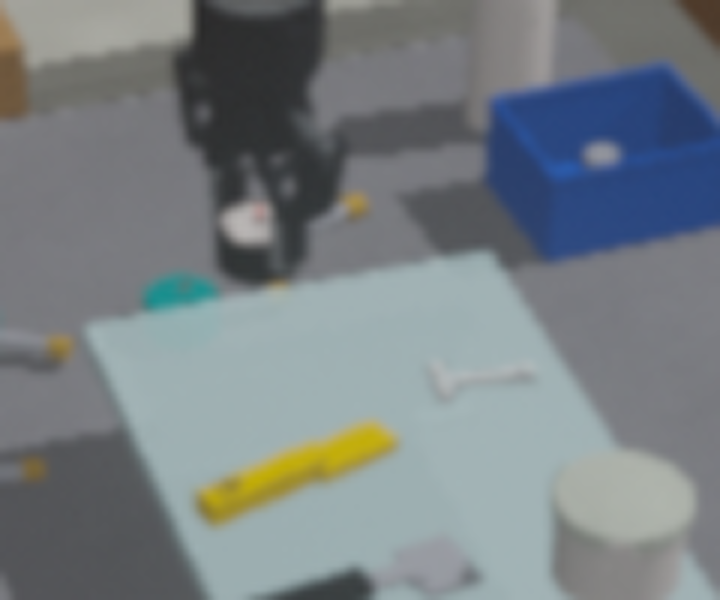

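{"fn": "send_rows", "kwargs": {
  "motion": [
    [0, 0, 0, 0, 0, 0.14, 0.045],
    [0, 0, 0, 0, 0, 0.14, 0.045],
    [0, 0, 0, 0, 0, 0.14, 0.045],
    [0, 0, 0, 0, 0, 0.135, 0.045],
    [0.0062, 0.0257, 0, 0, 0, 0, 0.045],
    [0.0112, 0.0467, 0, 0, 0, 0, 0.045],
    [0.0112, 0.0467, 0, 0, 0, 0, 0.045],
    [0.0112, 0.0467, 0, 0, 0, 0, 0.045],
    [0.0112, 0.0467, 0, 0, 0, 0, 0.045],
    [0.0112, 0.0467, 0, 0, 0, 0, 0.045],
    [0.0112, 0.0467, 0, 0, 0, 0, 0.045],
    [0.0112, 0.0467, 0, 0, 0, 0, 0.045]
  ]
}}

```text
time_s: 6.4
tool_pos: [502.0, -33.4, 177.4]
orientation: [-0.0, 0.991, -0.135, -0.002]
contact_force: [0.2, 0.3, -1.8]
grip_width: 50.4
```

{"fn": "send_rows", "kwargs": {
  "motion": [
    [0.0112, 0.0467, 0.02, 0, 0, 0, 0.045],
    [0.0112, 0.0467, 0.03, 0, 0, 0, 0.045],
    [0.0112, 0.0467, 0.03, 0, 0, 0, 0.045],
    [0.0046, 0.0207, 0.01, 0, 0, 0, 0.045],
    [0, 0, 0, 0, 0, 0, 0.045],
    [0, 0, 0, 0, 0, 0, 0.045]
  ]
}}

```text
time_s: 7.15
tool_pos: [497.7, -196.4, 89.6]
orientation: [-0.0, 0.991, -0.134, 0.0]
contact_force: [0.7, 0.1, -1.5]
grip_width: 50.3
```

```bash
python3 - <<'E'
from h import *
for n in("top","side"):
    c=grab(n,n+"4")
c=load("side4"); cv2.imwrite("pics/s4z.png",cv2.resize(c["img"][200:320,260:400,::-1],None,fx=5,fy=5,interpolation=cv2.INTER_CUBIC))
c=load("top4"); cv2.imwrite("pics/t4z.png",cv2.resize(c["img"][130:250,290:420,::-1],None,fx=5,fy=5,interpolation=cv2.INTER_CUBIC))
E
python3 d.py 497.4 -197.1 80 -15.5
```

```text
t 7.25 pos [ 498.2 -196.3   90.2] yaw -15.39 tilt z [ 1.2e-03 -3.0e-04 -1.0e+00] F [ 0.3 -0.6 -1.1] w 50.5
turn rv [-0.     -0.0012  0.0019] shift before turn [-0.0005  0.001   0.0102] shift after turn [-0.0005  0.001   0.0102] len 10.2
q [-0.52  0.16  1.88  0.    1.1   1.32] dist [ -0.8  -0.8 -10.2]
```

View pics/s4z.png

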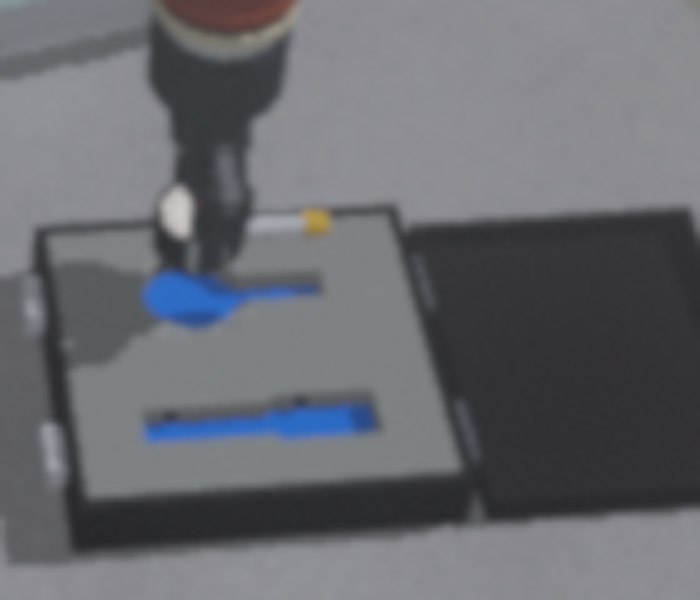

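View pics/t4z.png

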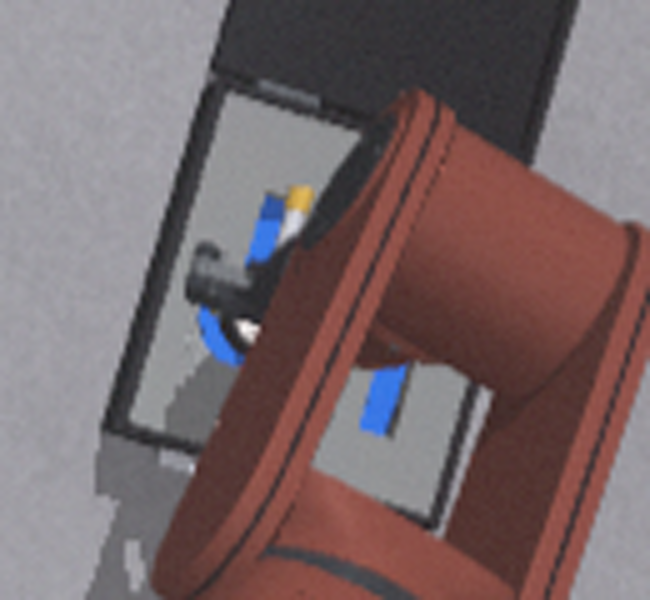

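```bash
cat > m2.py <<'E'
from h import *
c=load("side1"); im=c["img"].astype(float)
def show(name,c,b,f,p):
    r=R(c,b); big=cv2.resize(c["img"][b[1]:b[3],b[0]:b[2],::-1],None,fx=8,fy=8,interpolation=cv2.INTER_CUBIC); cs,_=cv2.findContours(f(r,p),cv2.RETR_EXTERNAL,cv2.CHAIN_APPROX_NONE); cv2.drawContours(big,cs,-1,(0,0,255),1); cv2.imwrite(f"pics/fit_{name}.png",big); return big
o=[]
for k,b,p0 in(("g",(284,248,332,270),[497.35,-197.14,-.271]),("l",(284,272,342,294),[484.31,-291.83,-.276])):
    I=im[b[1]:b[3],b[0]:b[2]]; T=np.clip((I[...,2]-I[...,0]-10)/120,0,1)
    f=lambda r,p:seatmask(r,p,k)
    p,s=fit(R(c,b),T,f,p0); print(k,p.round(2),np.degrees(p[2]),s,T.sum())
    bb=(280,240,345,300); o.append(show("s"+k,c,bb,f,p0))
cv2.imwrite("pics/fs.png",np.vstack(o)[:,:])
E
python3 m2.py
```

```text
g [ 4.9844e+02 -1.9807e+02 -2.7000e-01] -15.73133962278507 11.711711601307188 169.52499999999998
l [ 4.8459e+02 -2.9259e+02 -2.7000e-01] -15.714137033264967 10.982308967704729 186.42499999999998
```

Run:
```python
import cv2
i=cv2.imread("pics/fs.png"); cv2.imwrite("pics/fs.png",cv2.resize(i,None,fx=.6,fy=.6))
```

```text
(no output)
```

View pics/fs.png

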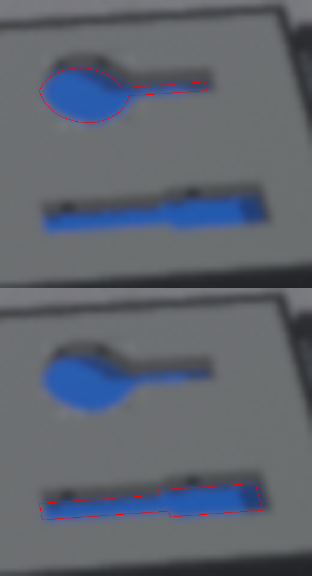

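```bash
cat > m3.py <<'E'
from h import *
def brass(c,b):
    I=c["img"][b[1]:b[3],b[0]:b[2]].astype(float); m=np.clip((I[...,0]-I[...,2]-40)/60,0,1)
    ys,xs=np.mgrid[b[1]:b[3],b[0]:b[2]]; return np.array([(m*xs).sum(),(m*ys).sum()])/m.sum(),m.sum()
ct=load("top4");cs=load("side4")
bt,n1=brass(ct,(344,162,354,176)); bs,n2=brass(cs,(318,236,330,252)); print(bt,n1,bs,n2)
# calibrate the same way on the resting gauge: what local x, is the brass centroid at
c0=load("top0"); b0,n0=brass(c0,(146,150,160,164)); P=ray(c0,b0,102+3); print("rest chuck",P, "local r",np.hypot(*(P[:2]-[516.9,330.7])),np.degrees(np.arctan2(*(P[:2]-[516.9,330.7])[::-1])))
# triangulate
def line(c,uv):
    a=ray(c,uv,0);b=ray(c,uv,200);d=(b-a)/np.linalg.norm(b-a);return a,d
A=[];B=[]
for c,u in((ct,bt),(cs,bs)):
    a,d=line(c,u);M=np.eye(3)-np.outer(d,d);A.append(M);B.append(M@a)
X=np.linalg.lstsq(np.vstack(A),np.hstack(B),rcond=None)[0]; print("chuck 3D",X,[proj(c,[X])[0]-u for c,u in((ct,bt),(cs,bs))])
E
python3 m3.py
```

```text
[349.56374172 169.23096026] 20.133333333333333 [322.9665328  243.76706827] 12.45
rest chuck [583.30540351 349.58685145 105.        ] local r 69.0390525171354 15.876673712966214
chuck 3D [ 566.29104077 -215.53946348   93.74173138] [array([ 0.14774543, -0.34480142]), array([-0.36702699,  0.05562795])]
```

{"fn": "send_rows", "kwargs": {
  "motion": [
    [-0.0015, 0.0012, 0, 0, 0, 0.0045, 0.045],
    [0, 0, 0.018, 0, 0, 0, 0.045],
    [0, 0, 0.018, 0, 0, 0, 0.045],
    [0, 0, 0, 0, 0, 0, 0.045],
    [0, 0, 0, 0, 0, 0, 0.045]
  ]
}}

```text
time_s: 7.88
tool_pos: [495.5, -198.0, 52.8]
orientation: [-0.0, 0.991, -0.137, -0.0]
contact_force: [0.7, -0.4, -1.4]
grip_width: 50.5
```

```bash
python3 - <<'E'
from h import *
for n in("top","side"):
    c=grab(n,n+"5")
c=load("side5"); a=cv2.resize(c["img"][230:290,270:340,::-1],None,fx=8,fy=8,interpolation=cv2.INTER_CUBIC)
cv2.imwrite("pics/s5z.png",a)
c=load("top5"); cv2.imwrite("pics/t5z.png",cv2.resize(c["img"][155:215,315:385,::-1],None,fx=8,fy=8,interpolation=cv2.INTER_CUBIC))
E
python3 d.py 497.4 -197.1 42 -15.65
```

```text
t 7.97 pos [ 496.1 -198.4   53.7] yaw -15.75 tilt z [ 7.e-04 -4.e-04 -1.e+00] F [ 0.2 -0.5 -2.2] w 50.3
turn rv [ 0.0002 -0.0008 -0.0017] shift before turn [ 0.0009 -0.0016  0.0117] shift after turn [ 0.0009 -0.0016  0.0117] len 11.9
q [-0.53  0.21  1.9   0.    1.03  1.32] dist [  1.3   1.3 -11.7]
```

View pics/s5z.png

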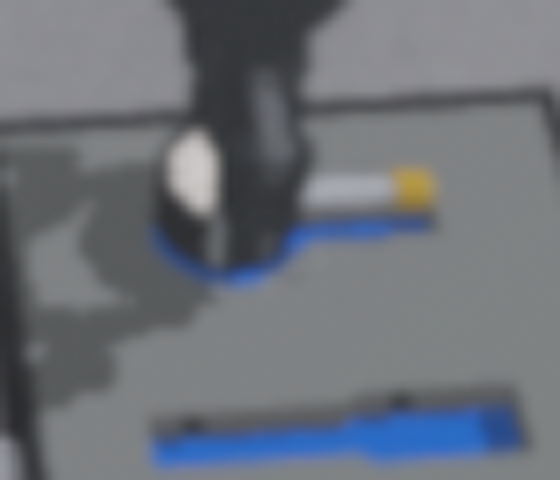

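View pics/t5z.png

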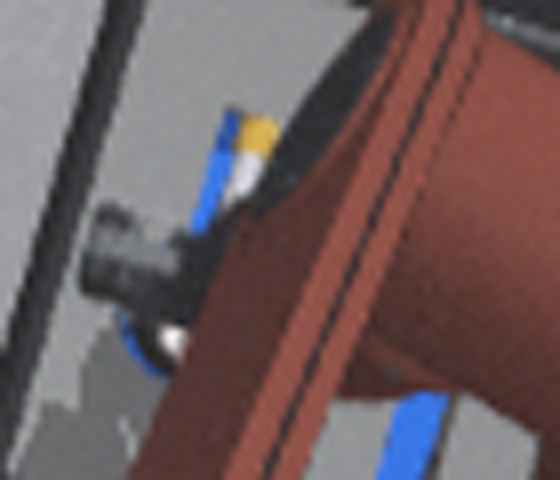

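```bash
sed -e 's/top4/top5/;s/side4/side5/;s/(344,162,354,176)/(343,167,352,176)/;s/(318,236,330,252)/(317,248,328,258)/' m3.py > m3b.py; python3 m3b.py
python3 - <<'E'
from h import *
# expected chuck centroid px at this height when aligned w/ seat
for p in([497.9,-197.6,np.radians(-15.65)],):
    P=place(p,[[69,0]],43.8+15)
    for n in("top5","side5"): print(n,proj(load(n),P))
# full-model overlay on side
c=load("side5"); b=(270,230,340,290); r=R(c,b); big=cv2.resize(c["img"][b[1]:b[3],b[0]:b[2],::-1],None,fx=8,fy=8,interpolation=cv2.INTER_CUBIC)
for m,col in((gauge(r,p,43.8),(0,0,255)),(opening(r,p,"g",40),(0,255,0))):
    cs,_=cv2.findContours(m,cv2.RETR_EXTERNAL,cv2.CHAIN_APPROX_NONE); cv2.drawContours(big,cs,-1,col,1)
cv2.imwrite("pics/o5.png",big)
E
```

```text
[346.81416743 171.51793928] 18.116666666666667 [321.24623803 252.97674419] 12.183333333333334
rest chuck [583.30540351 349.58685145 105.        ] local r 69.0390525171354 15.876673712966214
chuck 3D [ 564.15225872 -217.76468765   56.02697124] [array([ 0.13114115, -0.30829721]), array([-0.33378894,  0.0483019 ])]
top5 [[346.67984309 171.0189864 ]]
side5 [[320.83098756 252.01655676]]
```

View pics/o5.png

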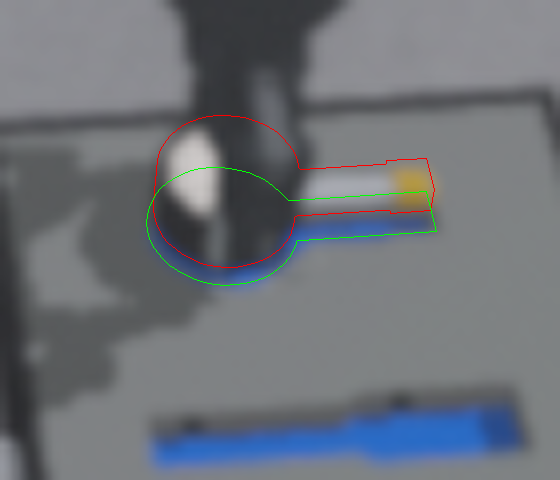

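{"fn": "send_rows", "kwargs": {
  "motion": [
    [0.0005, -0.0005, 0.004, 0, 0, 0, 0.045],
    [0, 0, 0.004, 0, 0, 0, 0.045],
    [0, 0, 0, 0, 0, 0, 0.045],
    [0, 0, 0, 0, 0, 0, 0.045]
  ]
}}

```text
time_s: 8.48
tool_pos: [496.4, -197.6, 45.3]
orientation: [-0.0, 0.991, -0.137, 0.0]
contact_force: [1.2, 0.9, -0.8]
grip_width: 50.3
```

{"fn": "send_rows", "kwargs": {
  "motion": [
    [0, 0, 0.002, 0, 0, 0, 0.045],
    [0, 0, 0.0015, 0, 0, 0, 0.045],
    [0, 0, 0, 0, 0, 0, 0.045]
  ]
}}

```text
time_s: 8.85
tool_pos: [497.1, -197.7, 42.3]
orientation: [-0.0, 0.991, -0.137, 0.001]
contact_force: [3.6, 2.8, 2.9]
grip_width: 50.2
```

{"fn": "send_rows", "kwargs": {
  "motion": [
    [0, 0, 0, 0, 0, 0, 0.068],
    [0, 0, 0, 0, 0, 0, 0.068],
    [0, 0, 0, 0, 0, 0, 0.068],
    [0, 0, -0.02, 0, 0, 0, 0.068],
    [0, 0, -0.04, 0, 0, 0, 0.068],
    [0, 0, -0.04, 0, 0, 0, 0],
    [0, 0, 0, 0, 0, 0, 0],
    [0, 0, 0, 0, 0, 0, 0]
  ]
}}

```text
time_s: 9.85
tool_pos: [495.8, -197.7, 141.3]
orientation: [-0.0, 0.991, -0.137, -0.0]
contact_force: [-0.5, 0.6, -0.5]
grip_width: 13.6
```

```bash
python3 - <<'E'
from h import *
for n in("top","side"):
    c=grab(n,n+"6")
c=load("side6"); a=cv2.resize(c["img"][225:290,270:340,::-1],None,fx=8,fy=8,interpolation=cv2.INTER_CUBIC)
cv2.imwrite("pics/s6z.png",a)
E
python3 d.py 497.6 -197.4 66 -15.65
```

```text
t 9.95 pos [ 495.2 -197.3  140.2] yaw -15.74 tilt z [-0.0025  0.0013 -1.    ] F [ 0.4 -1.2 -0.8] w 0.7
turn rv [-0.0006  0.0027 -0.0016] shift before turn [ 0.0025 -0.0005  0.0742] shift after turn [ 0.0023 -0.0005  0.0742] len 74.2
q [-0.53  0.09  1.85 -0.    1.2   1.32] dist [  2.4  -0.1 -74.2]
```

View pics/s6z.png

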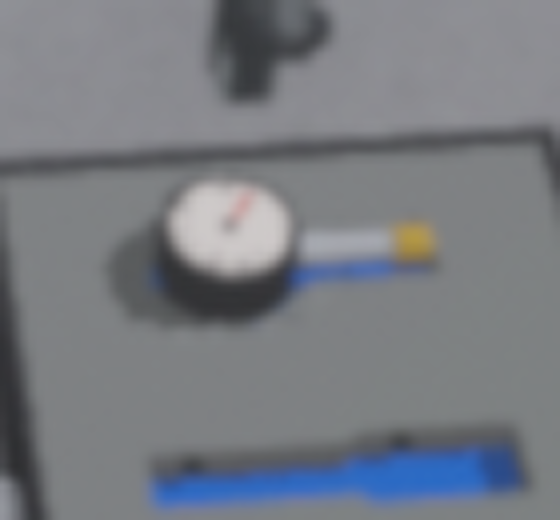

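{"fn": "send_rows", "kwargs": {
  "motion": [
    [0.0025, -0.0005, 0.02, 0, 0, 0, 0],
    [0, 0, 0.035, 0, 0, 0, 0],
    [0, 0, 0.017, 0, 0, 0, 0],
    [0, 0, 0.004, 0, 0, 0, 0],
    [0, 0, 0.002, 0, 0, 0, 0],
    [0, 0, 0, 0, 0, 0, 0]
  ]
}}

```text
time_s: 10.7
tool_pos: [499.5, -198.4, 64.8]
orientation: [0.0, 0.991, -0.137, 0.001]
contact_force: [0.5, -0.6, 0.3]
grip_width: 0.3
```

{"fn": "send_rows", "kwargs": {
  "motion": [
    [0, 0, 0.002, 0, 0, 0, 0],
    [0, 0, 0.002, 0, 0, 0, 0],
    [0, 0, 0, 0, 0, 0, 0]
  ]
}}

```text
time_s: 11.08
tool_pos: [499.4, -198.4, 60.3]
orientation: [0.0, 0.991, -0.137, 0.001]
contact_force: [0.5, 0.0, 1.8]
grip_width: 0.1
```

{"fn": "send_rows", "kwargs": {
  "motion": [
    [0, 0, 0.0015, 0, 0, 0, 0],
    [0, 0, 0.0015, 0, 0, 0, 0],
    [0, 0, 0, 0, 0, 0, 0]
  ]
}}

```text
time_s: 11.45
tool_pos: [499.3, -198.3, 57.2]
orientation: [0.0, 0.991, -0.137, 0.001]
contact_force: [0.6, -2.2, 2.9]
grip_width: 0.1
```

{"fn": "send_rows", "kwargs": {
  "motion": [
    [0, 0, 0.0015, 0, 0, 0, 0],
    [0, 0, 0.0015, 0, 0, 0, 0],
    [0, 0, 0, 0, 0, 0, 0]
  ]
}}

```text
time_s: 11.82
tool_pos: [499.2, -198.3, 54.0]
orientation: [0.0, 0.991, -0.137, 0.0]
contact_force: [2.2, -1.8, 3.3]
grip_width: -0.1
```

{"fn": "send_rows", "kwargs": {
  "motion": [
    [0, 0, 0.001, 0, 0, 0, 0],
    [0, 0, 0, 0, 0, 0, 0]
  ]
}}

```text
time_s: 12.08
tool_pos: [499.2, -198.3, 53.1]
orientation: [0.0, 0.991, -0.137, 0.0]
contact_force: [0.6, -1.0, 4.2]
grip_width: -0.1
```

{"fn": "send_rows", "kwargs": {
  "motion": [
    [0, 0, 0.001, 0, 0, 0, 0],
    [0, 0, 0, 0, 0, 0, 0]
  ]
}}

```text
time_s: 12.32
tool_pos: [499.3, -198.3, 53.0]
orientation: [0.0, 0.991, -0.137, 0.0]
contact_force: [-1.9, 0.1, 12.1]
grip_width: -0.0
```

{"fn": "send_rows", "kwargs": {
  "motion": [
    [0, 0, 0.001, 0, 0, 0, 0],
    [0, 0, 0, 0, 0, 0, 0]
  ]
}}

```text
time_s: 12.58
tool_pos: [499.3, -198.3, 53.0]
orientation: [0.0, 0.991, -0.137, 0.0]
contact_force: [-6.6, 0.7, 20.2]
grip_width: 0.0
```

{"fn": "send_rows", "kwargs": {
  "motion": [
    [0, 0, -0.01, 0, 0, 0, 0],
    [0, 0, -0.04, 0, 0, 0, 0],
    [0, 0, -0.05, 0, 0, 0, 0.045],
    [0, 0, -0.02, 0, 0, 0, 0.045],
    [0, 0, 0, 0, 0, 0, 0.045]
  ]
}}

```text
time_s: 13.2
tool_pos: [499.4, -198.1, 172.1]
orientation: [0.0, 0.991, -0.137, 0.001]
contact_force: [-0.3, -0.1, 0.1]
grip_width: 45.2
```

```bash
python3 - <<'E'
from h import *
for n in("top","side"):
    c=grab(n,n+"7")
c=load("side7"); b=(270,225,340,290); r=R(c,b); big=cv2.resize(c["img"][b[1]:b[3],b[0]:b[2],::-1],None,fx=8,fy=8,interpolation=cv2.INTER_CUBIC)
p=[497.9,-197.6,np.radians(-15.65)]
cv2.imwrite("pics/s7z.png",big.copy())
cs,_=cv2.findContours(gauge(r,p,25),cv2.RETR_EXTERNAL,cv2.CHAIN_APPROX_NONE); cv2.drawContours(big,cs,-1,(0,0,255),1)
cv2.imwrite("pics/s7o.png",big)
E
python3 d.py 490.5 221.2 171 14.9
```

```text
t 13.3 pos [ 497.9 -197.3  169.2] yaw -15.74 tilt z [-0.0022  0.0014 -1.    ] F [-1.  -0.1 -0.5] w 44.9
turn rv [-0.0014  0.0022 -0.5347] shift before turn [-0.1206 -0.4008 -0.0012] shift after turn [ 0.1005 -0.4063 -0.0018] len 418.6
q [-0.52  0.06  1.82  0.    1.26  1.32] dist [ -7.4 418.5   1.8]
```

View pics/s7o.png

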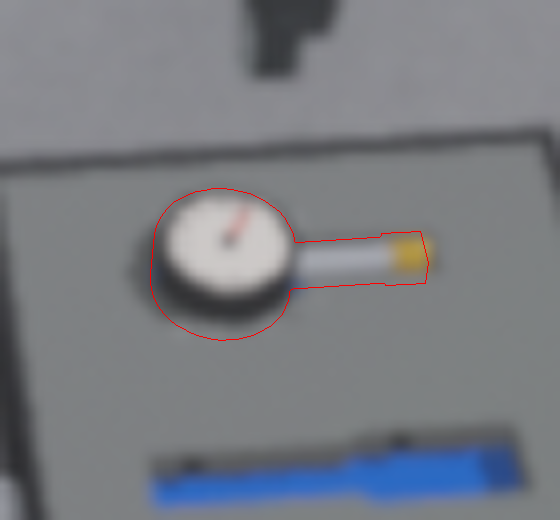

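Run:
```python
from h import *
for tag,b in(("side7",(228,145,272,172)),("side4",(228,145,272,172)),("top7",(182,158,212,216))):
    c=load(tag); I=c["img"][b[1]:b[3],b[0]:b[2]].astype(float)
    d=I[...,:2].min(-1)-I[...,2]; T=np.clip((d+10)/(d.max()*.9+10),0,1)
    print(tag,d.max(),T.sum(),R(c,b).down(lever(R(c,b),[490.5,221.2,.2585])).sum())
    p,s=fit(R(c,b),T,lever,[490.5,221.2,.2585]); print(p[:2],np.degrees(p[2]),s)
    r=R(c,b);big=cv2.resize(c["img"][b[1]:b[3],b[0]:b[2],::-1],None,fx=8,fy=8,interpolation=cv2.INTER_CUBIC)
    for q,col in((p,(0,0,255)),([490.5,221.2,.2585],(0,255,0))):
        cs,_=cv2.findContours(lever(r,q),cv2.RETR_EXTERNAL,cv2.CHAIN_APPROX_NONE); cv2.drawContours(big,cs,-1,col,1)
    cv2.imwrite(f"pics/lev_{tag}.png",big)
```

```text
side7 193.0 173.30919978225367 272.84705882352944
[492.74836277 222.65362973] 16.031340716613535 47.4422581270623
side4 193.0 135.47359825802937 272.84705882352944
[486.51633464 225.08504411] 32.90926248227435 116.9503132561573
top7 156.0 340.11170212765956 373.6627450980392
[491.05691425 221.43992152] 14.971892289990588 8.292954311229236
```

View pics/lev_side7.png

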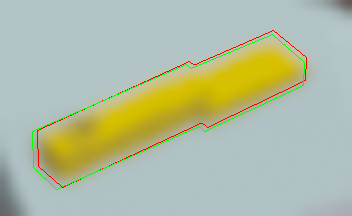

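{"fn": "send_rows", "kwargs": {
  "motion": [
    [0, 0, 0, 0, 0, -0.179, 0.045],
    [0, 0, 0, 0, 0, -0.179, 0.045],
    [0, 0, 0, 0, 0, -0.1785, 0.045],
    [0.0113, -0.0452, 0, 0, 0, 0, 0.045],
    [0.0113, -0.0452, 0, 0, 0, 0, 0.045],
    [0.0113, -0.0452, 0, 0, 0, 0, 0.045],
    [0.0113, -0.0452, 0, 0, 0, 0, 0.045],
    [0.0113, -0.0452, 0, 0, 0, 0, 0.045],
    [0.0113, -0.0452, 0, 0, 0, 0, 0.045],
    [0.0113, -0.0452, 0, 0, 0, 0, 0.045],
    [0.0113, -0.0452, 0, 0, 0, 0, 0.045],
    [0.0115, -0.0448, 0, 0, 0, 0, 0.045]
  ]
}}

```text
time_s: 14.8
tool_pos: [490.3, 222.1, 168.2]
orientation: [0.0, 0.991, 0.131, -0.002]
contact_force: [0.4, -0.4, 1.0]
grip_width: 45.2
```

{"fn": "send_rows", "kwargs": {
  "motion": [
    [0, 0, 0.02, 0, 0, 0, 0.045],
    [0, 0, 0.02, 0, 0, 0, 0.045],
    [0, 0, 0, 0, 0, 0, 0.045],
    [0, 0, 0, 0, 0, 0, 0.045]
  ]
}}

```text
time_s: 15.3
tool_pos: [491.7, 220.8, 130.2]
orientation: [0.0, 0.991, 0.13, -0.001]
contact_force: [0.8, 1.2, 0.4]
grip_width: 45.2
```

```bash
python3 - <<'E'
from h import *
for n in("top","side"):
    c=grab(n,n+"8")
c=load("side8"); cv2.imwrite("pics/s8z.png",cv2.resize(c["img"][90:180,200:310,::-1],None,fx=6,fy=6,interpolation=cv2.INTER_CUBIC))
E
python3 d.py 491.2 221.6 99.5 15
```

```text
t 15.4 pos [492.5 220.9 131.4] yaw 14.98 tilt z [ 8.e-04  3.e-04 -1.e+00] F [0.1 0.2 0.5] w 44.9
turn rv [-0.0001 -0.0008 -0.0004] shift before turn [-0.0011 -0.001   0.0319] shift after turn [-0.0011 -0.001   0.0319] len 31.9
q [0.28 0.11 1.84 0.   1.18 1.58] dist [ -1.3   0.7 -31.9]
```

View pics/s8z.png

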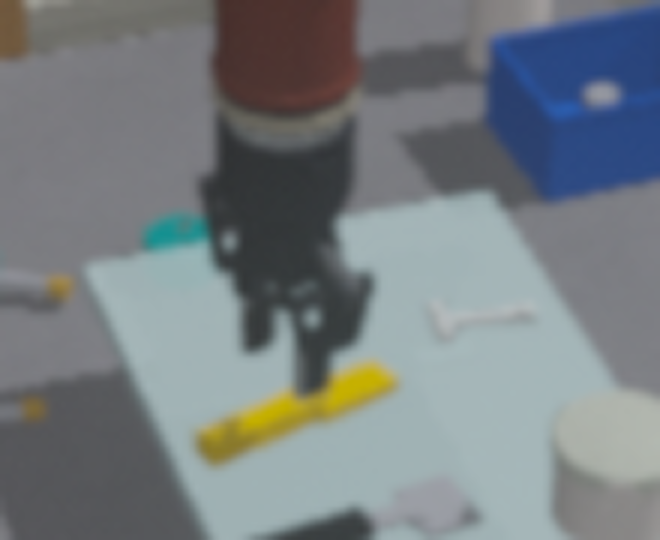

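{"fn": "send_rows", "kwargs": {
  "motion": [
    [-0.001, -0.001, 0.018, 0, 0, 0, 0.045],
    [0, 0, 0.0135, 0, 0, 0, 0.045],
    [0, 0, 0, 0, 0, 0, 0.045],
    [0, 0, 0, 0, 0, 0, 0.01],
    [0, 0, 0, 0, 0, 0, 0.01],
    [0, 0, 0, 0, 0, 0, 0.01],
    [0, 0, 0, 0, 0, 0, 0.01]
  ],
  "squeeze": 40
}}

```text
time_s: 16.27
tool_pos: [491.3, 221.8, 99.8]
orientation: [-0.0, 0.991, 0.131, 0.001]
contact_force: [0.2, -0.2, 1.8]
grip_width: 16.7
```

{"fn": "send_rows", "kwargs": {
  "motion": [
    [0, 0, -0.01, 0, 0, 0, 0.01],
    [0, 0, -0.03, 0, 0, 0, 0.01],
    [0, 0, -0.04, 0, 0, 0, 0.01],
    [0, 0, 0, 0, 0, 0, 0.01]
  ]
}}

```text
time_s: 16.77
tool_pos: [493.4, 222.5, 183.8]
orientation: [-0.001, 0.991, 0.131, 0.004]
contact_force: [0.5, -0.4, -0.6]
grip_width: 16.5
```

```bash
python3 - <<'E'
from h import *
for n in("top","side"):
    c=grab(n,n+"9")
c=load("side9"); cv2.imwrite("pics/s9z.png",cv2.resize(c["img"][90:180,200:310,::-1],None,fx=6,fy=6,interpolation=cv2.INTER_CUBIC))
E
python3 d.py 484.5 -292.2 179 -15.75
```

```text
t 16.88 pos [490.9 221.7 179.8] yaw 15.0 tilt z [ 9.e-04  2.e-04 -1.e+00] F [-0.   0.6 -0.6] w 16.5
turn rv [-3.000e-04 -9.000e-04  5.367e-01] shift before turn [-0.1393  0.4947  0.0006] shift after turn [0.1333 0.4964 0.0008] len 514.0
q [ 0.28  0.06  1.81 -0.    1.28  1.59] dist [  -6.4 -513.9   -0.8]
```

View pics/s9z.png

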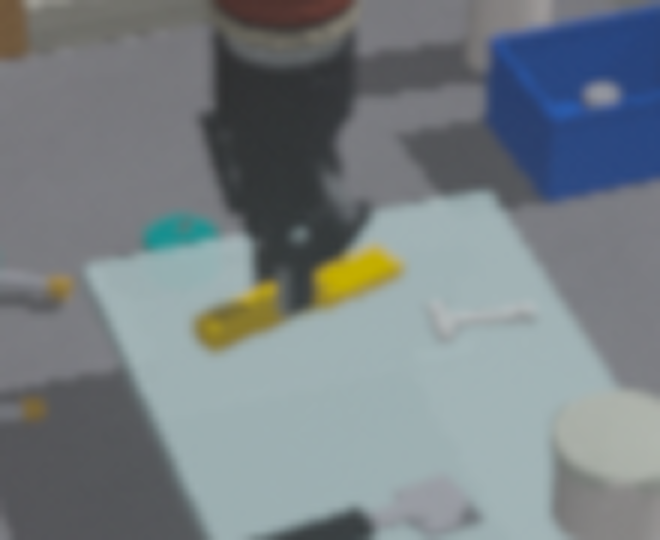

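{"fn": "send_rows", "kwargs": {
  "motion": [
    [0, 0, 0, 0, 0, 0.135, 0.01],
    [0, 0, 0, 0, 0, 0.135, 0.01],
    [0, 0, 0, 0, 0, 0.135, 0.01],
    [0, 0, 0, 0, 0, 0.1317, 0.01],
    [0.0063, 0.0234, 0, 0, 0, 0, 0.01],
    [0.0115, 0.043, 0, 0, 0, 0, 0.01],
    [0.0115, 0.043, 0, 0, 0, 0, 0.01],
    [0.0115, 0.043, 0, 0, 0, 0, 0.01],
    [0.0115, 0.043, 0, 0, 0, 0, 0.01],
    [0.0115, 0.043, 0, 0, 0, 0, 0.01],
    [0.0115, 0.043, 0, 0, 0, 0, 0.01],
    [0.0115, 0.043, 0, 0, 0, 0, 0.01]
  ]
}}

```text
time_s: 18.38
tool_pos: [485.0, -115.1, 177.6]
orientation: [-0.0, 0.991, -0.137, -0.001]
contact_force: [0.2, 0.1, -1.1]
grip_width: 16.7
```

{"fn": "send_rows", "kwargs": {
  "motion": [
    [0.0115, 0.043, 0, 0, 0, 0, 0.01],
    [0.0115, 0.043, 0, 0, 0, 0, 0.01],
    [0.0115, 0.043, 0.03, 0, 0, 0, 0.01],
    [0.012, 0.043, 0.035, 0, 0, 0, 0.01],
    [0, 0, 0.035, 0, 0, 0, 0.01],
    [0, 0, 0, 0, 0, 0, 0.01],
    [0, 0, 0, 0, 0, 0, 0.01]
  ]
}}

```text
time_s: 19.25
tool_pos: [484.4, -291.8, 79.5]
orientation: [-0.0, 0.991, -0.137, -0.0]
contact_force: [0.4, -0.8, -0.2]
grip_width: 16.7
```

```bash
python3 - <<'E'
from h import *
for n in("top","side"):
    c=grab(n,n+"10")
c=load("side10"); cv2.imwrite("pics/s10z.png",cv2.resize(c["img"][215:315,260:370,::-1],None,fx=6,fy=6,interpolation=cv2.INTER_CUBIC))
c=load("top10"); cv2.imwrite("pics/t10z.png",cv2.resize(c["img"][140:240,305:415,::-1],None,fx=6,fy=6,interpolation=cv2.INTER_CUBIC))
E
python3 d.py 484.5 -292.2 70 -15.75
```

```text
t 19.35 pos [ 485.5 -292.4   81. ] yaw -15.7 tilt z [ 0.0021 -0.0016 -1.    ] F [ 0.5  0.6 -0.3] w 16.8
turn rv [ 0.001  -0.0024  0.0009] shift before turn [-0.001   0.0001  0.011 ] shift after turn [-0.001   0.0001  0.011 ] len 11.1
q [-0.68  0.24  1.81  0.    1.09  1.16] dist [ -1.    0.2 -11. ]
```

View pics/s10z.png

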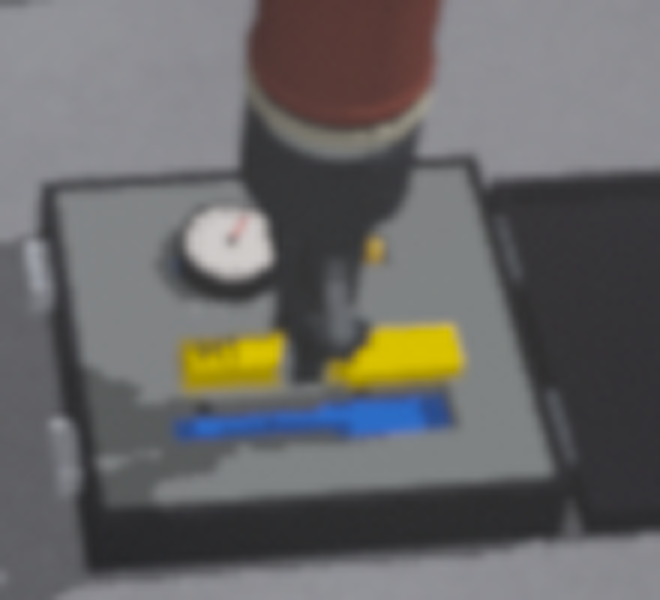

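View pics/t10z.png

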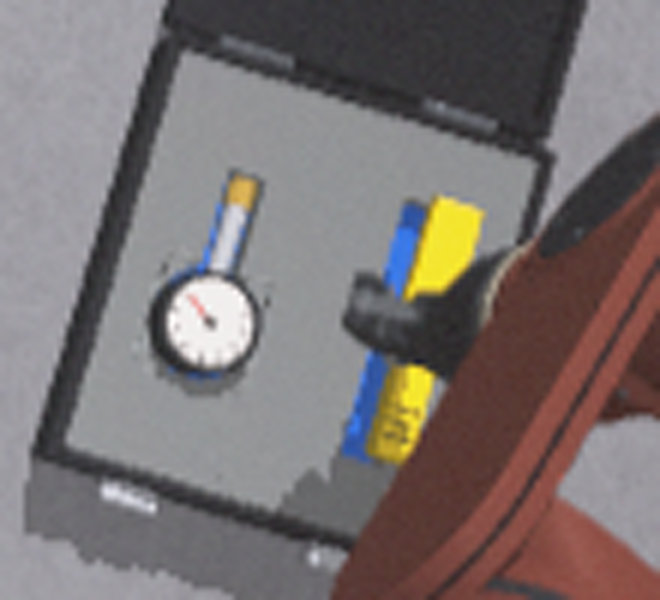

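```bash
cat > m4.py <<'E'
from h import *
import sys
def heldlever(tag,b,zb,p0,red=True):
    c=load(tag); I=c["img"][b[1]:b[3],b[0]:b[2]].astype(float); 
    d=I[...,:2].min(-1)-I[...,2]; T=np.clip((d+5)/(d.max()*.85),0,1)
    # brightness scale: shadows: use ratio
    occ=((I.max(-1)<95)|((I[...,0]-I[...,1]>35)&(d<40))).astype(np.uint8)
    w=1-cv2.dilate(occ,np.ones((3,3)))
    f=lambda r,p:lever(r,p,zb)
    r=R(c,b); p,s=fit(r,T,f,p0,w); print(tag,p[:2].round(2),np.degrees(p[2]).round(2),"cost",round(s,2))
    big=cv2.resize(c["img"][b[1]:b[3],b[0]:b[2],::-1],None,fx=8,fy=8,interpolation=cv2.INTER_CUBIC)
    big[cv2.resize(w,None,fx=8,fy=8,interpolation=cv2.INTER_NEAREST)==0]//=2
    cs,_=cv2.findContours(f(r,p),cv2.RETR_EXTERNAL,cv2.CHAIN_APPROX_NONE); cv2.drawContours(big,cs,-1,(0,0,255),1); cv2.imwrite(f"pics/hl_{tag}.png",big); return p
if __name__=="__main__":
    n=sys.argv[1]; zb=float(sys.argv[2]); x0,y0=float(sys.argv[3]),float(sys.argv[4])
    heldlever("top"+n,(360,165,395,220),zb,[x0,y0,-.274])
    heldlever("side"+n,(284,262,342,292),zb,[x0,y0,-.274])
E
python3 m4.py 10 71 485 -292.4
```

```text
top10 [ 481.88 -294.45] -13.56 cost 16.25
side10 [ 485.59 -292.53] -14.86 cost 33.85
```

View pics/hl_top10.png

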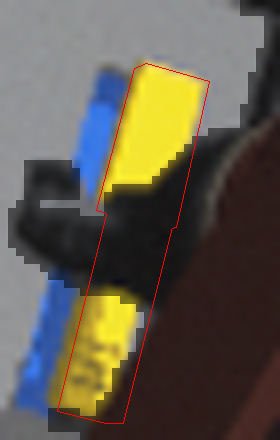

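View pics/hl_side10.png

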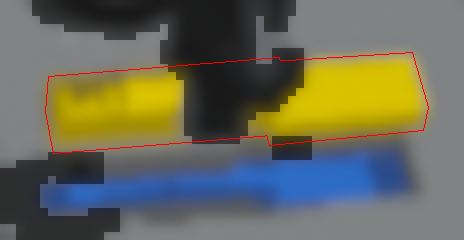

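```bash
cat > m5.py <<'E'
from h import *
import sys
n=sys.argv[1]; zb=float(sys.argv[2]); yaw=np.radians(float(sys.argv[3])); p0=[float(sys.argv[4]),float(sys.argv[5])]
for tag,b in(("top"+n,(360,165,395,220)),("side"+n,(284,262,342,292))):
    c=load(tag); I=c["img"][b[1]:b[3],b[0]:b[2]].astype(float); d=I[...,:2].min(-1)-I[...,2]
    rat=d/np.maximum(I[...,:2].min(-1),1); T=np.clip(rat/.55,0,1)   # ratio: shadow-insensitive
    if tag[0]=="s": T=np.clip(rat/.8,0,1)
    occ=((I.max(-1)<95)&(rat<.3)|((I[...,0]-I[...,1]>35)&(rat<.3))).astype(np.uint8); w=1-cv2.dilate(occ,np.ones((3,3)))
    r=R(c,b); f=lambda q:np.sum(w*(r.down(lever(r,[q[0],q[1],yaw],zb))-T)**2)
    s=minimize(f,p0,method="Nelder-Mead",options=dict(initial_simplex=[p0,[p0[0]+4,p0[1]],[p0[0],p0[1]+4]],xatol=.02,fatol=.01))
    print(tag,s.x.round(2),round(s.fun,2))
    big=cv2.resize(c["img"][b[1]:b[3],b[0]:b[2],::-1],None,fx=8,fy=8,interpolation=cv2.INTER_CUBIC); big[cv2.resize(w,None,fx=8,fy=8,interpolation=cv2.INTER_NEAREST)==0]//=2
    cs,_=cv2.findContours(lever(r,[*s.x,yaw],zb),cv2.RETR_EXTERNAL,cv2.CHAIN_APPROX_NONE); cv2.drawContours(big,cs,-1,(0,0,255),1); cv2.imwrite(f"pics/hf_{tag}.png",big)
E
python3 m5.py 10 71 -15.7 485 -292.4
```

```text
top10 [ 483.52 -292.04] 5.21
side10 [ 485.97 -292.16] 17.53
```

View pics/hf_top10.png

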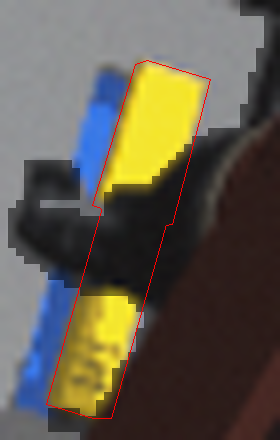

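{"fn": "send_rows", "kwargs": {
  "motion": [
    [0, 0, 0.013, 0, 0, 0, 0.01],
    [0, 0, 0.015, 0, 0, 0, 0.01],
    [0, 0, 0, 0, 0, 0, 0.01],
    [0, 0, 0, 0, 0, 0, 0.01]
  ]
}}

```text
time_s: 19.85
tool_pos: [484.2, -292.1, 51.0]
orientation: [-0.0, 0.991, -0.137, -0.0]
contact_force: [1.1, -0.6, -0.1]
grip_width: 16.5
```

```bash
python3 - <<'E'
from h import *
for n in("top","side"):
    c=grab(n,n+"11")
c=load("side11"); a=cv2.resize(c["img"][250:300,275:345,::-1],None,fx=6,fy=6,interpolation=cv2.INTER_CUBIC)
c=load("top11"); b=cv2.resize(c["img"][160:225,350:400,::-1],None,fx=6,fy=6,interpolation=cv2.INTER_CUBIC)
a=cv2.copyMakeBorder(a,0,90,0,4,0); cv2.imwrite("pics/c11.png",np.hstack([a,b]))
E
python3 d.py 484.5 -292.2 52 -15.75;  python3 m5.py 11 43 -15.7 485 -292.4
```

```text
t 19.95 pos [ 484.6 -292.5   51.6] yaw -15.75 tilt z [ 4.e-04 -3.e-04 -1.e+00] F [ 0.9 -0.5 -0.8] w 16.6
turn rv [ 0.0002 -0.0005 -0.0001] shift before turn [-0.0002 -0.0002 -0.0004] shift after turn [-0.0002 -0.0002 -0.0004] len 0.5
q [-0.68  0.28  1.82  0.    1.04  1.16] dist [-0.1  0.3  0.4]
top11 [ 482.89 -292.11] 2.82
side11 [ 485.03 -291.24] 23.58
```

View pics/c11.png

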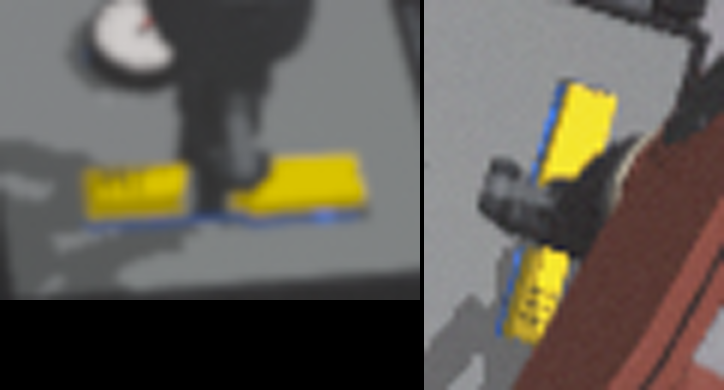

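{"fn": "send_rows", "kwargs": {
  "motion": [
    [0.0005, 0.0002, 0.003, 0, 0, 0, 0.01],
    [0, 0, 0.003, 0, 0, 0, 0.01],
    [0, 0, 0, 0, 0, 0, 0.01],
    [0, 0, 0, 0, 0, 0, 0.01]
  ]
}}

```text
time_s: 20.45
tool_pos: [484.8, -292.6, 45.3]
orientation: [-0.0, 0.991, -0.137, -0.0]
contact_force: [-0.9, 0.6, -0.4]
grip_width: 16.9
```

{"fn": "send_rows", "kwargs": {
  "motion": [
    [0, 0, 0.002, 0, 0, 0, 0.01],
    [0, 0, 0.002, 0, 0, 0, 0.01],
    [0, 0, 0, 0, 0, 0, 0.01]
  ]
}}

```text
time_s: 20.82
tool_pos: [485.4, -292.7, 41.7]
orientation: [0.0, 0.991, -0.137, 0.001]
contact_force: [2.0, 0.5, 2.5]
grip_width: 16.6
```

{"fn": "send_rows", "kwargs": {
  "motion": [
    [0, 0, 0, 0, 0, 0, 0.04],
    [0, 0, 0, 0, 0, 0, 0.04],
    [0, 0, 0, 0, 0, 0, 0.04],
    [0, 0, -0.02, 0, 0, 0, 0.04],
    [0, 0, -0.03, 0, 0, 0, 0.04],
    [0, 0, -0.03, 0, 0, 0, 0],
    [0, 0, 0, 0, 0, 0, 0],
    [0, 0, 0, 0, 0, 0, 0]
  ]
}}

```text
time_s: 21.82
tool_pos: [484.7, -292.5, 121.5]
orientation: [0.0, 0.991, -0.137, 0.0]
contact_force: [0.4, 0.2, -1.0]
grip_width: -0.4
```

```bash
python3 - <<'E'
from h import *
for n in("top","side"):
    c=grab(n,n+"12")
c=load("side12"); a=cv2.resize(c["img"][250:300,275:345,::-1],None,fx=6,fy=6,interpolation=cv2.INTER_CUBIC)
c=load("top12"); b=cv2.resize(c["img"][160:225,350:400,::-1],None,fx=6,fy=6,interpolation=cv2.INTER_CUBIC)
a=cv2.copyMakeBorder(a,0,90,0,4,0); cv2.imwrite("pics/c12.png",np.hstack([a,b]))
E
python3 d.py 484.8 -292.4 54 -15.75; python3 m5.py 12 32 -15.7 485 -292.4
```

```text
t 21.93 pos [ 484.1 -292.   120.2] yaw -15.75 tilt z [-0.0016  0.0013 -1.    ] F [-1.1  0.7  0.1] w 0.1
turn rv [-0.0008  0.0019 -0.    ] shift before turn [0.0009 0.0002 0.0662] shift after turn [0.0008 0.0002 0.0662] len 66.3
q [-0.68  0.19  1.78 -0.    1.17  1.16] dist [  0.7  -0.4 -66.2]
top12 [ 484.47 -292.65] 15.48
side12 [ 486.28 -290.82] 24.76
```

View pics/c12.png

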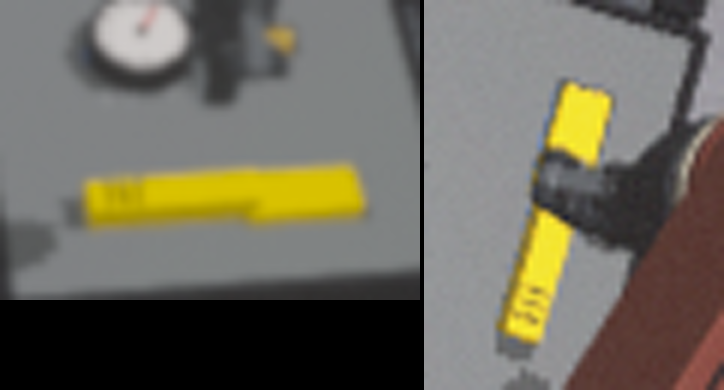

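{"fn": "send_rows", "kwargs": {
  "motion": [
    [0.0005, 0, 0.02, 0, 0, 0, 0],
    [0, 0, 0.03, 0, 0, 0, 0],
    [0, 0, 0.012, 0, 0, 0, 0],
    [0, 0, 0.003, 0, 0, 0, 0],
    [0, 0, 0.0015, 0, 0, 0, 0],
    [0, 0, 0.0015, 0, 0, 0, 0],
    [0, 0, 0, 0, 0, 0, 0]
  ]
}}

```text
time_s: 22.8
tool_pos: [485.7, -293.0, 53.9]
orientation: [0.0, 0.991, -0.137, 0.0]
contact_force: [0.5, 0.9, -1.0]
grip_width: 0.4
```

{"fn": "send_rows", "kwargs": {
  "motion": [
    [0, 0, 0.0015, 0, 0, 0, 0],
    [0, 0, 0.0015, 0, 0, 0, 0],
    [0, 0, 0, 0, 0, 0, 0]
  ]
}}

```text
time_s: 23.18
tool_pos: [486.0, -293.2, 51.2]
orientation: [0.0, 0.991, -0.137, 0.001]
contact_force: [1.4, -0.5, 4.1]
grip_width: -0.1
```

{"fn": "send_rows", "kwargs": {
  "motion": [
    [0, 0, 0.001, 0, 0, 0, 0],
    [0, 0, 0.001, 0, 0, 0, 0],
    [0, 0, 0, 0, 0, 0, 0]
  ]
}}

```text
time_s: 23.55
tool_pos: [486.0, -293.2, 49.2]
orientation: [0.0, 0.991, -0.137, 0.001]
contact_force: [-0.2, 0.4, 6.2]
grip_width: 0.2
```

{"fn": "send_rows", "kwargs": {
  "motion": [
    [0, 0, 0.001, 0, 0, 0, 0],
    [0, 0, 0.001, 0, 0, 0, 0],
    [0, 0, 0, 0, 0, 0, 0]
  ]
}}

```text
time_s: 23.92
tool_pos: [486.0, -293.2, 47.1]
orientation: [0.0, 0.991, -0.137, 0.001]
contact_force: [1.0, 0.6, 4.6]
grip_width: -0.0
```

{"fn": "send_rows", "kwargs": {
  "motion": [
    [0, 0, 0.001, 0, 0, 0, 0],
    [0, 0, 0, 0, 0, 0, 0]
  ]
}}

```text
time_s: 24.18
tool_pos: [486.0, -293.2, 46.1]
orientation: [0.0, 0.991, -0.137, 0.001]
contact_force: [-0.2, -0.9, 4.8]
grip_width: -0.1
```

{"fn": "send_rows", "kwargs": {
  "motion": [
    [0, 0, 0.001, 0, 0, 0, 0],
    [0, 0, 0, 0, 0, 0, 0]
  ]
}}

```text
time_s: 24.42
tool_pos: [486.0, -293.3, 46.0]
orientation: [0.0, 0.991, -0.137, 0.001]
contact_force: [-1.1, 2.4, 12.7]
grip_width: 0.1
```

{"fn": "send_rows", "kwargs": {
  "motion": [
    [0, 0, 0.001, 0, 0, 0, 0],
    [0, 0, 0, 0, 0, 0, 0]
  ]
}}

```text
time_s: 24.68
tool_pos: [486.1, -293.3, 46.0]
orientation: [0.0, 0.991, -0.137, 0.001]
contact_force: [-5.3, 3.8, 19.8]
grip_width: 0.1
```

{"fn": "send_rows", "kwargs": {
  "motion": [
    [0, 0, -0.01, 0, 0, 0, 0],
    [0, 0, -0.04, 0, 0, 0, 0],
    [0, 0, -0.05, 0, 0, 0, 0],
    [0, 0, -0.04, 0, 0, 0, 0],
    [-0.024, 0.048, 0, 0, 0, 0, 0],
    [-0.024, 0.048, 0, 0, 0, 0, 0],
    [-0.024, 0.048, 0, 0, 0, 0, 0],
    [-0.024, 0.048, 0, 0, 0, 0, 0],
    [-0.024, 0.048, 0, 0, 0, 0, 0],
    [0, 0, 0, 0, 0, 0, 0],
    [0, 0, 0, 0, 0, 0, 0]
  ]
}}

```text
time_s: 26.05
tool_pos: [304.5, -490.5, 182.6]
orientation: [-0.001, 0.991, -0.137, -0.0]
contact_force: [-0.3, 0.3, 1.5]
grip_width: -0.1
```

Run:
```python
from h import *
for n in("top","side"):
    c=grab(n,n+"13")
def ov(tag,b,items):
    c=load(tag); r=R(c,b); big=cv2.resize(c["img"][b[1]:b[3],b[0]:b[2],::-1],None,fx=8,fy=8,interpolation=cv2.INTER_CUBIC); raw=big.copy()
    for m in items:
        cs,_=cv2.findContours(m(r),cv2.RETR_EXTERNAL,cv2.CHAIN_APPROX_NONE); cv2.drawContours(big,cs,-1,(0,0,255),1)
    return np.hstack([raw,big])
pg=[498.2,-197.6,np.radians(-15.6)]; pl=[484.8,-292.5,np.radians(-15.75)]
it=[lambda r:gauge(r,pg,25),lambda r:lever(r,pl,26)]
a=ov("side13",(280,235,345,297),it); b=ov("top13",(320,160,390,225),it)
cv2.imwrite("pics/f_side.png",cv2.resize(a,None,fx=.75,fy=.75)); cv2.imwrite("pics/f_top.png",cv2.resize(b,None,fx=.7,fy=.7))
cv2.imwrite("pics/top13s.png",load("top13")["img"][:,:,::-1])
```

```text
(no output)
```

View pics/f_side.png

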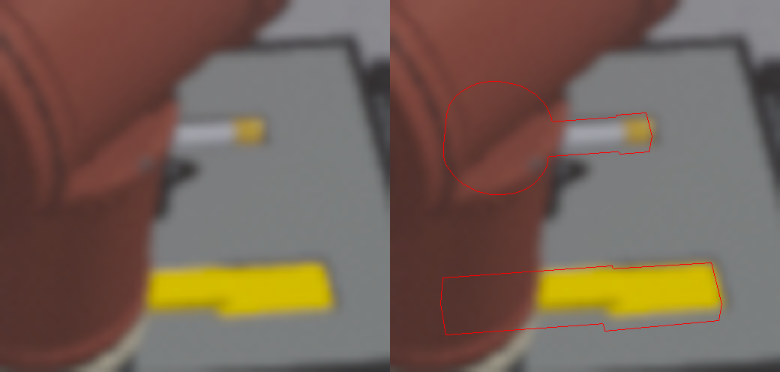

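View pics/f_top.png

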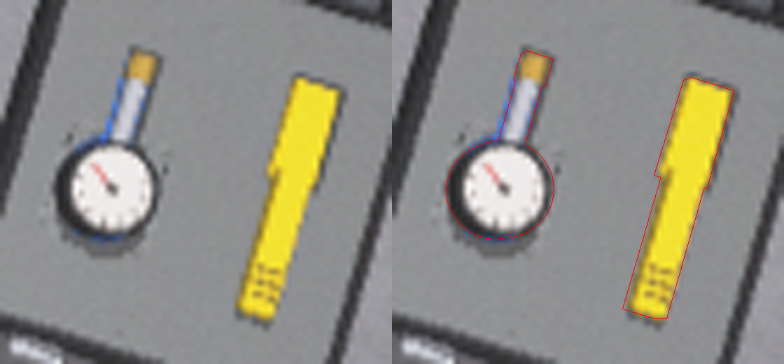

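View pics/top13s.png

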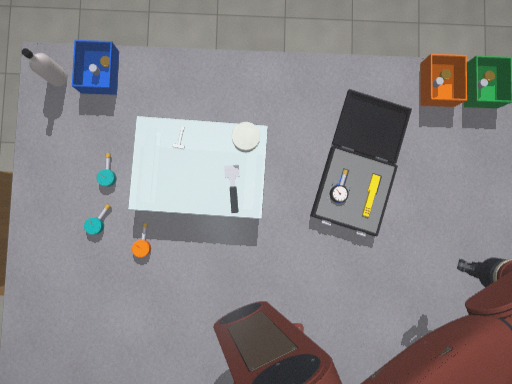

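```bash
python3 d.py 445.6 -281.8 60 -15.75
```

```text
t 26.15 pos [ 305.4 -490.   182.9] yaw -15.68 tilt z [-1.e-04  1.e-03 -1.e+00] F [-0.4  0.8 -0.7] w -0.0
turn rv [-0.001   0.0004  0.0012] shift before turn [ 0.0787 -0.2382  0.1231] shift after turn [ 0.0784 -0.2385  0.1229] len 279.5
q [-1.15  0.15  1.7   0.    1.29  0.69] dist [ 140.2  208.2 -122.9]
```

{"fn": "send_rows", "kwargs": {
  "motion": [
    [0.0157, -0.0477, 0, 0, 0, 0, 0],
    [0.0157, -0.0477, 0, 0, 0, 0, 0],
    [0.0157, -0.0477, 0, 0, 0, 0, 0],
    [0.0157, -0.0477, 0, 0, 0, 0, 0],
    [0.0157, -0.0477, 0.03, 0, 0, 0, 0],
    [0, 0, 0.03, 0, 0, 0, 0],
    [0, 0, 0, 0, 0, 0, 0]
  ]
}}

```text
time_s: 27.02
tool_pos: [444.1, -279.6, 120.9]
orientation: [-0.002, 0.991, -0.135, -0.002]
contact_force: [-0.5, 0.4, 0.3]
grip_width: -0.2
```

```bash
python3 - <<'E'
from h import *
grab("side","side14")
b=(270,230,345,300);c=load("side14")
big=cv2.resize(c["img"][b[1]:b[3],b[0]:b[2],::-1],None,fx=8,fy=8,interpolation=cv2.INTER_CUBIC); cv2.imwrite("pics/f14.png",big)
E
python3 d.py 445.6 -281.8 50 -15.75
```

```text
t 27.07 pos [ 444.8 -281.3  122.7] yaw -15.63 tilt z [-0.0018  0.0015 -1.    ] F [-0.4 -0.3  0.6] w 0.1
turn rv [-0.001   0.0022  0.0021] shift before turn [0.0011 0.0004 0.0727] shift after turn [0.0009 0.0003 0.0727] len 72.7
q [-0.71  0.09  1.88 -0.    1.17  1.13] dist [  0.8  -0.5 -72.7]
```

View pics/f14.png

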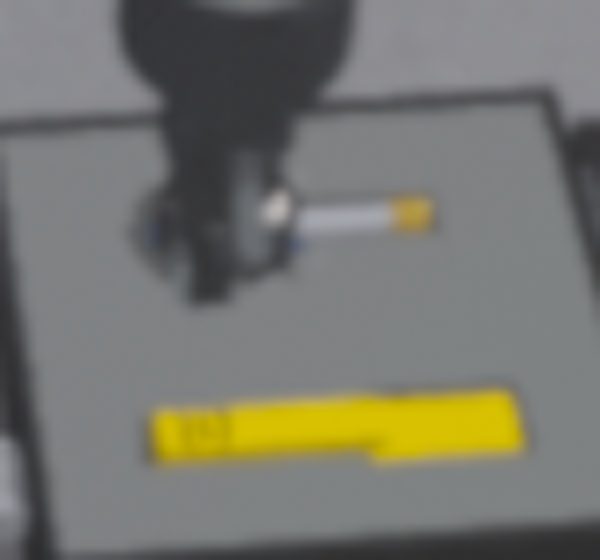

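{"fn": "send_rows", "kwargs": {
  "motion": [
    [0, 0, 0.03, 0, 0, 0, 0],
    [0, 0, 0.03, 0, 0, 0, 0],
    [0, 0, 0.011, 0, 0, 0, 0],
    [0, 0, 0.002, 0, 0, 0, 0],
    [0, 0, 0, 0, 0, 0, 0],
    [0, 0, 0, 0, 0, 0, 0]
  ]
}}

```text
time_s: 27.82
tool_pos: [445.7, -283.6, 51.6]
orientation: [0.001, 0.991, -0.137, 0.001]
contact_force: [-0.3, -0.0, -0.0]
grip_width: -0.3
```

{"fn": "send_rows", "kwargs": {
  "motion": [
    [0, 0, 0.001, 0, 0, 0, 0],
    [0, 0, 0.001, 0, 0, 0, 0],
    [0, 0, 0, 0, 0, 0, 0]
  ]
}}

```text
time_s: 28.2
tool_pos: [444.9, -282.8, 48.2]
orientation: [-0.0, 0.991, -0.137, -0.0]
contact_force: [-0.2, 0.0, -0.1]
grip_width: 0.1
```

{"fn": "send_rows", "kwargs": {
  "motion": [
    [0, 0, 0.001, 0, 0, 0, 0],
    [0, 0, 0, 0, 0, 0, 0],
    [0, 0, 0, 0, 0, 0, 0]
  ]
}}

```text
time_s: 28.58
tool_pos: [444.9, -282.9, 47.3]
orientation: [-0.0, 0.991, -0.137, -0.0]
contact_force: [-0.3, -1.1, -0.1]
grip_width: -0.1
```

{"fn": "send_rows", "kwargs": {
  "motion": [
    [0, 0, 0.001, 0, 0, 0, 0],
    [0, 0, 0, 0, 0, 0, 0]
  ]
}}

```text
time_s: 28.82
tool_pos: [444.9, -282.8, 46.2]
orientation: [-0.0, 0.991, -0.137, -0.0]
contact_force: [0.5, -0.4, -0.0]
grip_width: -0.1
```

{"fn": "send_rows", "kwargs": {
  "motion": [
    [0, 0, 0.001, 0, 0, 0, 0],
    [0, 0, 0, 0, 0, 0, 0]
  ]
}}

```text
time_s: 29.08
tool_pos: [445.0, -283.0, 46.0]
orientation: [-0.0, 0.991, -0.137, -0.0]
contact_force: [-2.9, 2.3, 6.2]
grip_width: 0.0
```

{"fn": "send_rows", "kwargs": {
  "motion": [
    [0, 0, -0.01, 0, 0, 0, 0],
    [0.03, 0, 0, 0, 0, 0, 0],
    [0.03, 0, 0, 0, 0, 0, 0],
    [0, 0, 0.007, 0, 0, 0, 0],
    [0, 0, 0.002, 0, 0, 0, 0],
    [0, 0, 0.001, 0, 0, 0, 0],
    [0, 0, 0, 0, 0, 0, 0],
    [0, 0, 0, 0, 0, 0, 0]
  ]
}}

```text
time_s: 30.08
tool_pos: [502.1, -298.7, 46.1]
orientation: [-0.0, 0.991, -0.137, -0.0]
contact_force: [-1.1, 2.1, 6.6]
grip_width: 0.1
```

{"fn": "send_rows", "kwargs": {
  "motion": [
    [0, 0, -0.02, 0, 0, 0, 0],
    [0, 0, -0.02, 0, 0, 0, 0],
    [-0.0236, -0.048, 0, 0, 0, 0, 0],
    [-0.0236, -0.048, 0, 0, 0, 0, 0],
    [0, 0, 0.02, 0, 0, 0, 0],
    [0, 0, 0.01, 0, 0, 0, 0],
    [0, 0, 0, 0, 0, 0, 0],
    [0, 0, 0.0015, 0, 0, 0, 0],
    [0, 0, 0.0015, 0, 0, 0, 0],
    [0, 0, 0, 0, 0, 0, 0]
  ]
}}

```text
time_s: 31.32
tool_pos: [483.8, -194.7, 53.1]
orientation: [0.0, 0.991, -0.137, 0.0]
contact_force: [-0.4, -0.6, 4.0]
grip_width: 0.4
```

{"fn": "send_rows", "kwargs": {
  "motion": [
    [0, 0, -0.01, 0, 0, 0, 0],
    [0.03, 0, 0, 0, 0, 0, 0],
    [0, 0, 0.007, 0, 0, 0, 0],
    [0, 0, 0.002, 0, 0, 0, 0],
    [0, 0, 0.001, 0, 0, 0, 0],
    [0, 0, 0, 0, 0, 0, 0],
    [0, 0, 0, 0, 0, 0, 0]
  ]
}}

```text
time_s: 32.2
tool_pos: [511.6, -201.8, 53.0]
orientation: [-0.0, 0.991, -0.137, -0.0]
contact_force: [-1.7, 2.0, 7.8]
grip_width: -0.1
```

Both tools are level at their home heights, so I retreat and check once more.

{"fn": "send_rows", "kwargs": {
  "motion": [
    [0, 0, -0.01, 0, 0, 0, 0],
    [0, 0, -0.04, 0, 0, 0, 0],
    [0, 0, -0.05, 0, 0, 0, 0],
    [0, 0, -0.05, 0, 0, 0, 0],
    [-0.02, -0.045, 0, 0, 0, 0, 0],
    [-0.02, -0.045, 0, 0, 0, 0, 0],
    [-0.02, -0.045, 0, 0, 0, 0, 0],
    [0, 0, 0, 0, 0, 0, 0],
    [0, 0, 0, 0, 0, 0, 0]
  ]
}}

```text
time_s: 33.33
tool_pos: [491.0, -56.2, 202.5]
orientation: [0.0, 0.991, -0.137, 0.0]
contact_force: [-0.7, -0.4, 0.2]
grip_width: -0.2
```

```bash
python3 - <<'E'
from h import *
grab("side","side15"); grab("top","top15")
b=(270,235,345,297);c=load("side15")
a=cv2.resize(c["img"][b[1]:b[3],b[0]:b[2],::-1],None,fx=5,fy=5,interpolation=cv2.INTER_CUBIC)
c=load("top15"); t=cv2.resize(c["img"][150:235,310:400,::-1],None,fx=4,fy=4,interpolation=cv2.INTER_CUBIC)
H=max(a.shape[0],t.shape[0]); p=lambda i:cv2.copyMakeBorder(i,0,H-i.shape[0],0,4,0); cv2.imwrite("pics/f15.png",np.hstack([p(a),p(t)]))
# bystanders unchanged?
c0=load("top0")["img"].astype(int); d=np.abs(c["img"].astype(int)-c0).max(-1)
for n,(x0,y0,x1,y1) in dict(tin=(228,118,264,156),scraper=(220,160,245,216),key=(168,122,190,152)).items(): print(n,(d[y0:y1,x0:x1]>40).sum())
E
python3 d.py 498 -197 180 -15.75
```

```text
tin 0
scraper 0
key 0
t 33.42 pos [491.1 -56.9 202.4] yaw -15.81 tilt z [ 1.e-04 -4.e-04 -1.e+00] F [0.6 0.4 0.3] w 0.1
turn rv [ 0.0004 -0.0002 -0.0011] shift before turn [0.0448 0.1329 0.0225] shift after turn [0.0446 0.133  0.0224] len 142.0
q [-0.27 -0.07  1.89 -0.    1.32  1.57] dist [   6.9 -140.1  -22.4]
```

View pics/f15.png

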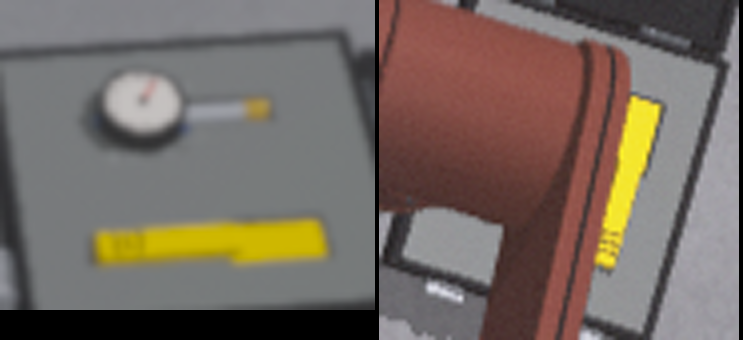

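Both tools sit in their cutouts and the tin, scraper and key have not moved, so I am handing in.

```bash
python3 -c "
from cell import arm
print(arm.finish_job())"
```

```text
the job is handed in; nothing more can be done
None
```

The gauge and then the lever are both pressed home in their cutouts. I handed the job in at about 33 s of the 69 s, with the gripper clear of everything; no verdict was reported.

- **Gauge:** I lowered it onto the bumps, released it and pressed with shut fingers to 20 N. It stopped at a top height of 53.0 mm, which is the home height. Light presses on the dial about 15 mm either side of centre gave 53.1 and 53.0 mm, so it sits level.
- **Lever:** I placed it and pressed it the same way, to 20 N. It stopped at 46.0 mm, also the home height. Presses near the handle's end and near the spoon gave 46.0 and 46.1 mm, so it sits level.
- **Bystanders:** the tin, scraper and key regions of the last top picture match the first one, with no changed pixels.
- **Disagreements:** some side-view fits of the lever's pose were poor. The early ones were off by several mm or a few degrees, because the picture is blurred and the arm partly hid the lever. For the lever I relied on the top view and the arm's own position instead. The last side picture shows both tools in place. In the last top picture the arm covers the gauge, so the last clear top view of it is from before the final presses.

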